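# Lock up the cheese counter's cash drawer

### The arm

A 7-joint arm with a two-finger parallel gripper is mounted at the origin on the work surface. World frame = base frame: x ahead of the robot, y to its left, z up, the work surface at z = 0. Lengths are in mm, angles in rad, forces in N, time in s.
With the tool pointing down it reaches from about 425 to 950 mm from the base axis. Payload 16.7 kg.
Tool frame: the origin (TCP) lies between the finger pads; the fingertips stand 11 mm ahead of it and the grasp point (between the pads) lies 8 mm behind it (env.tip_reach is the distance from the TCP to the fingertips, in mm); z points along the fingers, x is the direction in which the jaws open and shut, and the axes are right-handed (so a half turn about z gives the same grasp; the last joint's range is limited). The gripper opens to 94 mm and grips with 3 to 60 N. Pads are 16 mm wide; open, the fingers measure 119 mm over their backs; the gripper's body (75 mm by 177 mm) begins 78 mm behind the grasp point.
Start: joints at [-1.333, 0.426, 0.074, 1.606, -0.034, 1.111, -0.067], TCP at [254.629, 625.091, 216.467] pointing down, gripper open.
Joint ranges: [-2.85, 2.85], [-0.5, 2.14], [-1.23, 1.37], [0.21, 2.46], [-1.02, 4.16], [0.16, 2.05], [-2.73, 2.73]. Speed limits (rad/s): [1.89, 1.89, 2.39, 2.39, 3.01, 3.01, 3.01].

### API

Orientations are given as a unit quaternion [x, y, z, w].
In Python, from cell import monitor, vision, order, env gives the robot as it stands.
- The arm moves only by the tool jog_arm, never from a script. Its argument "increments" is a list of rows, each an object of numbers: "dx", "dy", "dz": the shift along the world's x, y, z in cm; "spin": the turn about the world's z in degrees. A call has 1 to 12 rows; each row is the pose to reach, as a shift and turn from the pose measured when the call began; what a row does not reach only later rows make up. A row lasts 1/10 s, in which the tool goes at most 50 mm and 8.59 degrees, less where a joint would pass 70% of its speed; a pose out of reach is approached as far as the arm can. A call with a gripper value outside its range is refused whole. "jaw" is the finger opening in cm, from 0 to 9.4, set as the call begins (left out, the last holds). The fingers move at their own pace and stop on an object; "newtons" is the grip in N (left out, the last holds). Time passes only in rows, so rows that repeat a pose let the fingers close. It gives the time, the measured TCP pose, the force and the opening at its end, in the units of the state.
- monitor.get_state(): the state, without advancing time (a new reading comes with each control period).
- vision.read_camera(name): name is "scene" or "top"; returns the picture (384x512x3 uint8, red, green, blue); there is no depth.
- vision.get_calibration(name): a dict with "vertical_fov" (degrees; the focal length in pixels is half the picture's height over the tangent of half this angle, whatever the lens; pixels are square), "cx", "cy" (the principal point, pixels), "xyz" and "orientation" of the camera in the world. Camera axes: x right, y down, z forward; pixel columns grow to the right and rows downward; lengths in mm; the calibration is good to about 2 mm. A picture is of the moment at which its call begins. get_calibration takes no time and is no camera call.
- order.sign_off(): hands the job in, once; it reports no verdict.
The state is a dict: "time_s": time; "joint_positions": joint angles; "joint_vel": joint speeds; "joint_efforts": joint torques, N m; "tool_pos": TCP position; "orientation": TCP orientation; "wrist_force": force on the tool from outside, world axes, zero at the start; "moment": the same for the moment, N m; "gripper_width": finger opening in mm.
Only numpy, scipy, OpenCV 4.12 (cv2) and the standard library are available. Lean on these libraries where they do the work, as an engineer would, in place of code of your own. Each camera call takes 0.05 s, during which the arm holds its last target.

### The job

Close up the cash drawer for the night: stand every coin tub upright on the floor of the open drawer, then push the drawer home until it clicks in. After that, feel in the half-hooded steel tin for the loose key, draw it out, push its blade all the way into the lock beside the drawer and turn it clockwise to its stop, leaving the key in the lock. Do not disturb the other things on the counter.

Things in the scene. Friction and masses are not known exactly. Their poses are not given: they have to be found in the camera images.
- tub1: lidded coin tub, one of up to four alike (absent ones read None): upright cylinder, 52 mm diameter, 50 mm high, plain metal with a grey slotted lid, about 0.1 to 0.2 kg, standing on the counter right of the cash drawer; origin: centre of its underside, z up
- tub2: lidded coin tub, one of up to four alike (absent ones read None): upright cylinder, 52 mm diameter, 50 mm high, plain metal with a grey slotted lid, about 0.1 to 0.2 kg, standing on the counter right of the cash drawer; origin: centre of its underside, z up
- tub3: lidded coin tub, one of up to four alike (absent ones read None): upright cylinder, 52 mm diameter, 50 mm high, plain metal with a grey slotted lid, about 0.1 to 0.2 kg, standing on the counter right of the cash drawer; origin: centre of its underside, z up
- tub4: lidded coin tub, one of up to four alike (absent ones read None): upright cylinder, 52 mm diameter, 50 mm high, plain metal with a grey slotted lid, about 0.1 to 0.2 kg, standing on the counter right of the cash drawer; origin: centre of its underside, z up
- drawer (a joint): how far the cash drawer stands open, in m: 0 = fully home, 0.175 = fully open; it starts about 0.16 open. It slides along the till's x axis with 2 N of friction; between 22 and 12 mm open it must be pushed over a sprung detent (about 5 N more), behind which it seats and stays home
- drawer_floor (a point): on the drawer's inner floor (35 mm above the counter), midway along the inner face of its front panel; travels with the drawer; x into the drawer (away from the robot), y left, z up. The black tray: y +-126 mm, x 0 to 230 mm, walls 55 mm and panel 63 mm above the floor. Clear above only for x up to the opening less 12 mm; beyond that it is under the till's top, where tubs pass
- drawer_front (a point): centre of the outer face of the drawer's front panel, 56 mm above the counter; travels with the drawer; axes as the till. The panel is 268 mm wide, 84 mm high, grey with a flat black label plate and no handle. Home, it is flush with the till's front face
- till: the cash drawer's grey steel case, fixed to the counter: 400 mm wide, 300 mm deep, 110 mm high; origin: foot of the front face, at its middle; x into the case (away from the robot), y left, z up. The drawer takes the right two thirds of the front, the brass lock the left end
- lock_mouth (a point): centre of the keyhole in the plane of the till's front face, 72 mm above the counter; x into the lock along its axis, y left, z up; it does not turn with the lock. At lock angle 0 the slot lies level: 29 mm wide, 11 mm high, 45 mm deep, with a flared brass lip 6 mm proud of the face
- lock (a joint): angle of the brass lock cylinder in rad: 0 = unlocked (slot level), grows clockwise as seen from the robot (positive about the x of lock_mouth) to its stop at 0.75 (locked). Friction 0.06 N m; it stays where it is left. The key has about 0.1 rad of play in it
- tin: opaque sheet-steel tin, fixed to the counter: 224 (x) x 134 (y) mm outside, 70 mm high, walls 2 mm; origin: centre of its underside; inner floor 2 mm above it. A fixed hood at rim height covers the end nearest the robot, x = -112 to -40 mm in the tin's frame; the rest is open above. Only the key is in it
- key: flat key, 0.08 kg, 120 mm long: black handle 34 wide, 20 mm thick (x -60 to 0 mm), steel blade 26 wide, 8 mm thick (x 0 to 60), at mid-thickness. Origin: mid-length, underside; x to the tip, y across, z through the thickness. Loose and flat on the tin's floor, blade away from the robot, handle partly or wholly under the hood: draw it clear by the blade before lifting. Either way up fits the lock
- key_tip (a point): the end of the key's blade, 60 mm ahead of the key's origin, at mid-thickness; axes as the key
- key_grip (a point): the middle of the key's handle, 30 mm behind the key's origin, at mid-thickness; axes as the key
- jar: bystander: glass jar, 70 mm diameter, 80 mm high, loose on the counter; origin at its underside; not part of the job, leave it alone
- slicer: bystander: cheese slicer lying on the counter, 210 mm long, black handle, flat blade, loose on the counter; origin at its underside; not part of the job, leave it alone
- wrapped: bystander: paper-wrapped block, 90 x 70 x 50 mm, loose on the counter; origin at its underside; not part of the job, leave it alone
- weight: bystander: brass scale weight, 48 mm diameter, 50 mm high, loose on the counter; origin at its underside; not part of the job, leave it alone
Mind the look-alikes: they are no part of the job. Leave any green look-alike of the key alone.

How it is judged (in metres and radians):
On the way, in this order (a step that is already met when the one before it is completed fails the run):
1. all the coin tubs stand upright on the drawer's floor and the drawer is home (x of tub1 in the frame of drawer_floor between 0.01 and 0.22 m and y of tub1 in the frame of drawer_floor between -0.115 and 0.115 m and z of tub1 in the frame of drawer_floor between -0.006 and 0.01 m and angle between each of tub1, tub2, tub3, tub4's own z axis and vertical below 0.2 rad and x of tub2 in the frame of drawer_floor between 0.01 and 0.22 m and y of tub2 in the frame of drawer_floor between -0.115 and 0.115 m and z of tub2 in the frame of drawer_floor between -0.006 and 0.01 m and x of tub3 in the frame of drawer_floor between 0.01 and 0.22 m and y of tub3 in the frame of drawer_floor between -0.115 and 0.115 m and z of tub3 in the frame of drawer_floor between -0.006 and 0.01 m and x of tub4 in the frame of drawer_floor between 0.01 and 0.22 m and y of tub4 in the frame of drawer_floor between -0.115 and 0.115 m and z of tub4 in the frame of drawer_floor between -0.006 and 0.01 m and value of joint drawer below 0.004 m), for 0.2 s.
2. the key's blade is in the lock (x of key_tip in the frame of lock_mouth above 0.034 m and y of key_tip in the frame of lock_mouth between -0.006 and 0.006 m and z of key_tip in the frame of lock_mouth between -0.006 and 0.006 m and angle between the x axis of key_tip and the x axis of lock_mouth, either way round below 0.2 rad and value of joint drawer below 0.004 m), for 0.2 s.
3. the lock is turned clockwise to its stop with the key in it (all of step 2 and value of joint lock above 0.62 rad), for 0.2 s.
At the end, for the whole second after the job is handed in: every coin tub present stands upright (within 0.2 rad) on the drawer's floor, the drawer is home (within 4 mm), the key's tip is at least 34 mm deep in the lock and within 6 mm of its axis, aligned within 0.2 rad, the lock is turned clockwise to at least 0.62 rad, and the key is left there at rest (all of step 3 and x of tub1 in the frame of drawer_floor between 0.01 and 0.22 m and y of tub1 in the frame of drawer_floor between -0.115 and 0.115 m and z of tub1 in the frame of drawer_floor between -0.006 and 0.01 m and angle between each of tub1, tub2, tub3, tub4's own z axis and vertical below 0.2 rad and x of tub2 in the frame of drawer_floor between 0.01 and 0.22 m and y of tub2 in the frame of drawer_floor between -0.115 and 0.115 m and z of tub2 in the frame of drawer_floor between -0.006 and 0.01 m and x of tub3 in the frame of drawer_floor between 0.01 and 0.22 m and y of tub3 in the frame of drawer_floor between -0.115 and 0.115 m and z of tub3 in the frame of drawer_floor between -0.006 and 0.01 m and x of tub4 in the frame of drawer_floor between 0.01 and 0.22 m and y of tub4 in the frame of drawer_floor between -0.115 and 0.115 m and z of tub4 in the frame of drawer_floor between -0.006 and 0.01 m and linear speed of key below 0.02 m/s and velocity of joint drawer below 0.01 m/s); the robot touches nothing.
It fails at once if a bystander is shifted by more than 5 cm (distance of any of jar, slicer, wrapped, weight from where it was at the start of the episode above 0.05 m).
Of tub1, tub2, tub3, tub4 only 2 to 4 are there at a start; the rules pass over those that are not, and their reading is None.
At some moment in a run one of tub1, tub2, tub3, tub4 may be knocked a few centimetres aside while the robot is not near it.
Once in a run the grip may slacken for a moment while it holds something.
It also fails if it takes over 210 s, if anything falls off the work surface, if the arm or the gripper's body presses on something with over 40 N, if the wrist force passes 120 N, or if a joint passes its speed limit or range.

## Working session

There is one attempt and no reset: what is moved stays moved. The work goes in short steps, Python scripts to look and compute and a tool call to move; the robot and the scene stay as the last step left them, time stands still between calls to the robot, and variables do not carry over. Pictures are saved under pics/ and viewed, and the job is handed in when it is done.

Besides the shell and the picture viewer there is one more tool, called after "Call:" as name([rows], argument=value, ...), one row to a line, values as JSON. jog_arm: Moves the arm, as the interface text tells. Its arguments: {"type":"object","properties":{"increments":{"type":"array"},"jaw":{"type":"number"},"newtons":{"type":"number"}},"required":["increments"]}

```bash
ls; mkdir -p pics
python3 - <<'E'
from cell import monitor, vision, order, env
import cv2
print(monitor.get_state())
for n in ("scene","top"):
    print(n,vision.get_calibration(n))
    im=vision.read_camera(n)
    cv2.imwrite(f"pics/a_{n}.png",cv2.resize(im[:,:,::-1],(800,600),interpolation=cv2.INTER_CUBIC))
    cv2.imwrite(f"pics/raw_a_{n}.png",im[:,:,::-1])
E
```

```text
pics
{'time_s': 0.0, 'joint_positions': array([-1.33350754,  0.42672109,  0.07383507,  1.60658606, -0.03408859,
        1.11080085, -0.06707587]), 'joint_vel': array([-0.00113514,  0.00031659,  0.00157332, -0.00066362, -0.00064374,
       -0.00013274, -0.00075782]), 'joint_efforts': array([ 4.82670857e-04, -9.35865927e+01,  3.66651960e+00, -4.54170728e+01,
       -4.89170384e-02,  2.04087765e-02,  1.06293255e-04]), 'tool_pos': array([254.48558028, 624.74180612, 215.79165714]), 'orientation': array([ 8.29820518e-01,  5.58030029e-01, -4.93165518e-04,  3.89248701e-04]), 'wrist_force': array([ 0.10310975,  0.5526503 , -0.09094345]), 'moment': array([ 0.0153461 , -0.0165318 , -0.01802756]), 'gripper_width': 94.20763834642496}
scene {'vertical_fov': 48.05099355663417, 'cx': 260.85990044504143, 'cy': 187.04801145451785, 'xyz': array([1093.50755023,  731.6161538 , 1036.74072084]), 'orientation': array([ 0.28138898,  0.88086929, -0.3594156 , -0.12533936])}
top {'vertical_fov': 48.57950436372286, 'cx': 252.17270065035038, 'cy': 189.36365447146352, 'xyz': array([ 231.76817928,  -45.10983591, 1329.34679646]), 'orientation': array([ 0.72172608, -0.68386738,  0.07608323, -0.07515464])}
```

View pics/a_scene.png

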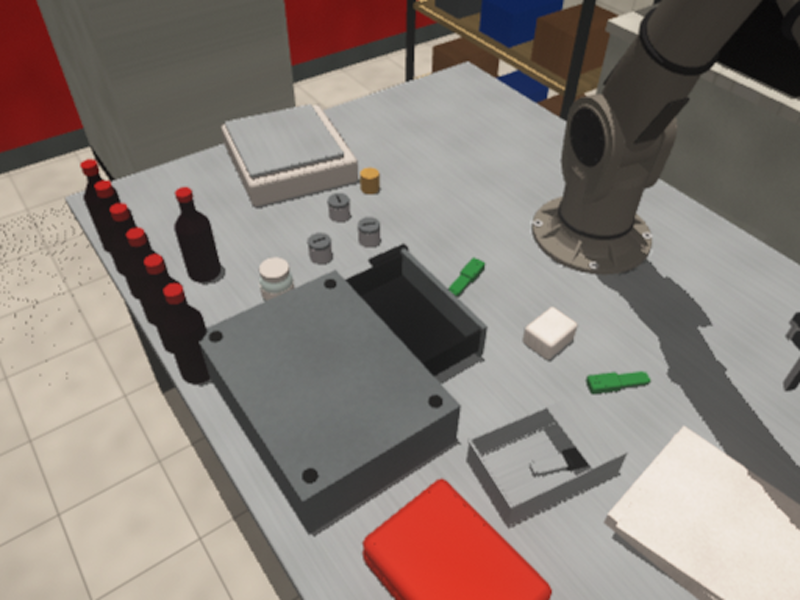

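View pics/a_top.png

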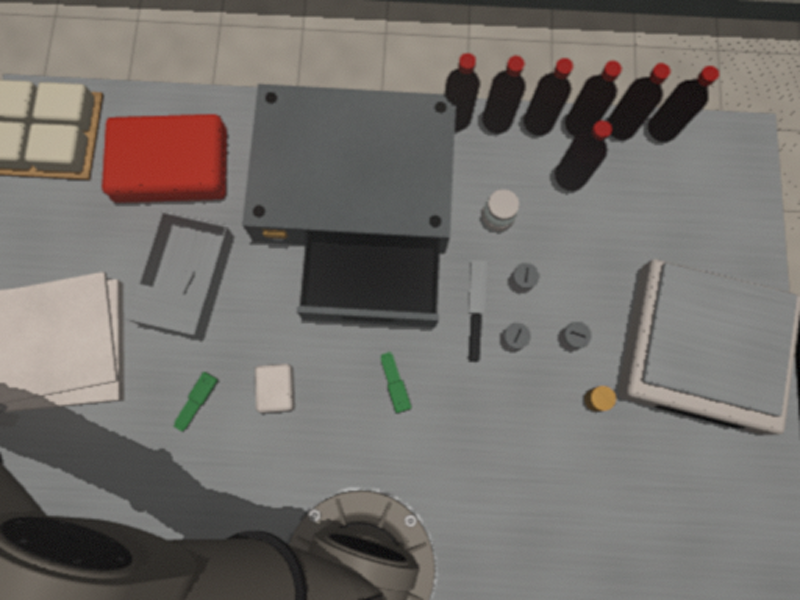

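```bash
cat > h.py <<'E'
import numpy as np, cv2
from scipy.spatial.transform import Rotation as R
from cell import monitor, vision
def cam(n):
    c=vision.get_calibration(n); f=192/np.tan(np.radians(c['vertical_fov'])/2)
    return f,c['cx'],c['cy'],np.array(c['xyz']),R.from_quat(c['orientation']).as_matrix()
def pix2(n,u,v,z):
    f,cx,cy,t,M=cam(n); d=M@np.array([(u-cx)/f,(v-cy)/f,1]); return t+d*(z-t[2])/d[2]
def proj(n,p):
    f,cx,cy,t,M=cam(n); q=M.T@(np.array(p,float)-t); return np.array([f*q[0]/q[2]+cx,f*q[1]/q[2]+cy])
def tri(ps):  # [(cam,u,v),...]
    A=np.zeros((3,3));b=np.zeros(3)
    for n,u,v in ps:
        f,cx,cy,t,M=cam(n); d=M@np.array([(u-cx)/f,(v-cy)/f,1]); d/=np.linalg.norm(d)
        P=np.eye(3)-np.outer(d,d); A+=P;b+=P@t
    return np.linalg.solve(A,b)
def shot(n,name,box=None,s=1):
    im=vision.read_camera(n)[:,:,::-1]
    cv2.imwrite(f"pics/raw_{name}.png",im)
    if box: x0,y0,x1,y1=box; im=im[y0:y1,x0:x1]
    cv2.imwrite(f"pics/{name}.png",cv2.resize(im,None,fx=s,fy=s,interpolation=cv2.INTER_NEAREST if s>3 else cv2.INTER_CUBIC))
def crop(raw,name,box,s):
    im=cv2.imread(f"pics/raw_{raw}.png");x0,y0,x1,y1=box
    cv2.imwrite(f"pics/{name}.png",cv2.resize(im[y0:y1,x0:x1],None,fx=s,fy=s,interpolation=cv2.INTER_CUBIC))
E
python3 - <<'E'
from h import *
crop("a_top","b1",(75,130,155,220),6)
crop("a_scene","b2",(290,255,410,345),6)
crop("a_top","b3",(150,50,310,210),3.7)
crop("a_top","b4",(290,110,400,270),3.7)
crop("a_scene","b5",(180,90,330,240),4)
E
```

```text
(no output)
```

View pics/b1.png

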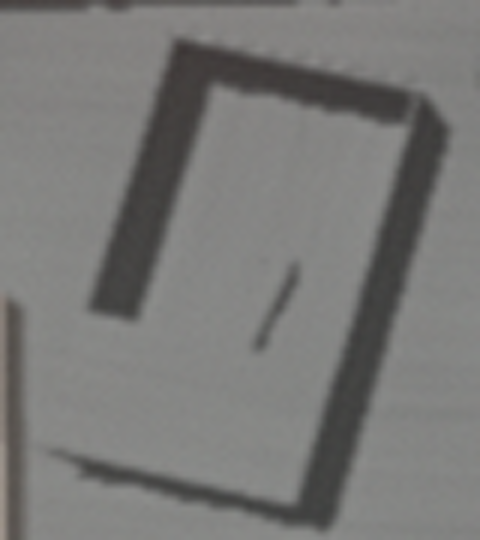

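View pics/b2.png

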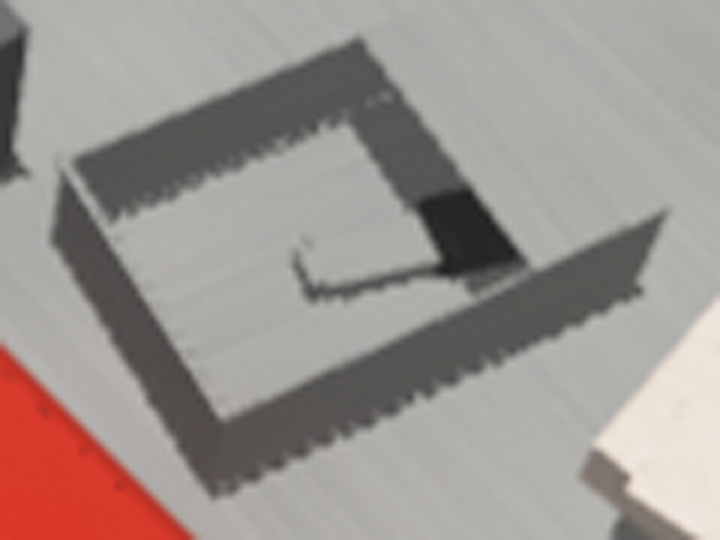

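View pics/b3.png

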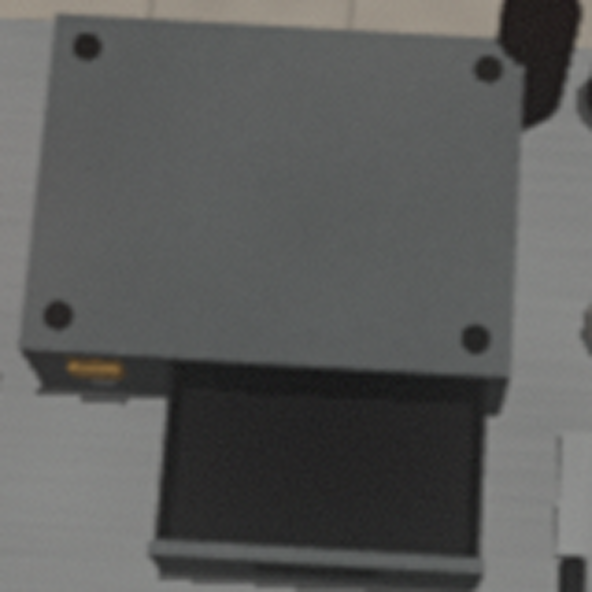

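View pics/b4.png

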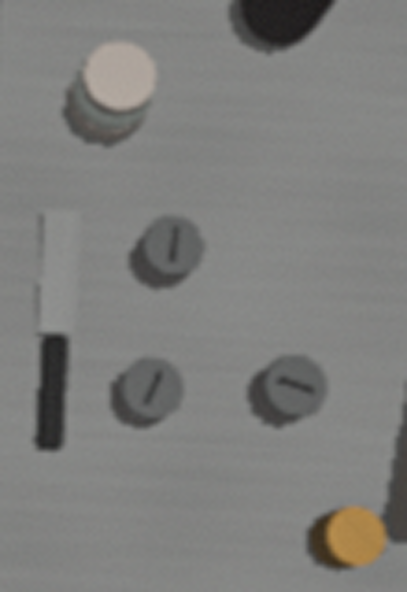

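View pics/b5.png

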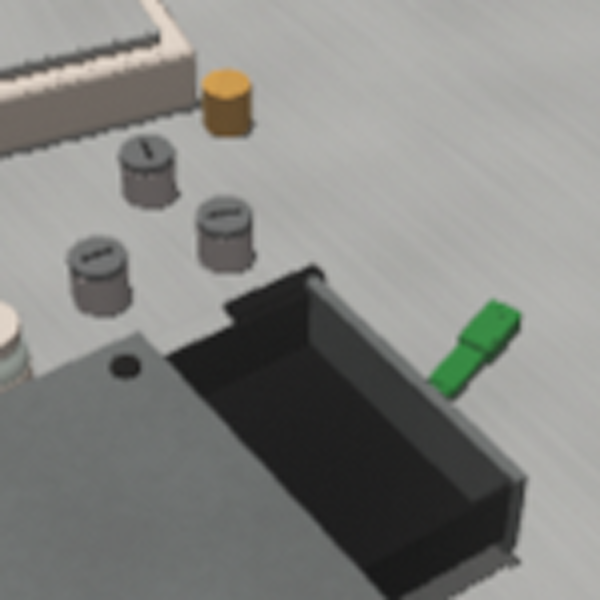

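Run:
```python
from h import *
np.set_printoptions(precision=1,suppress=True)
def P(off,s,p,z,n="top"):
    return pix2(n,off[0]+(p[0]+.5)/s-.5,off[1]+(p[1]+.5)/s-.5,z)
for p in [(174,246),(152,387),(296,386)]:
    print("tub",P((290,110),3.7,p,50))
print("weight",P((290,110),3.7,(356,536),50),"jar",P((290,110),3.7,(120,76),80))
for p in [(38,335),(80,210),(50,448),(66,448)]: print("slicer",P((290,110),3.7,p,8))
c=[P((150,50),3.7,p,110) for p in [(57,15),(523,40),(505,378),(22,348)]]
for q in c: print("till",q)
print([np.linalg.norm(c[i]-c[(i+1)%4]) for i in range(4)])
for p in [(152,543),(480,560),(152,556),(480,574)]: print("panel",P((150,50),3.7,p,98))
print("lock",P((150,50),3.7,(95,368),75))
# tin rim z=70 in top : outer corners
for p in [(178,40),(425,92),(325,528)]: print("tin",P((75,130),6,p,70))
for p in [(298,262),(258,350)]: print("key blade edge",P((75,130),6,p,8))
# scene
for p in [(358,36),(60,160),(215,415),(660,210)]: print("tin sc",P((290,255),6,p,70,"scene"))
for p in [(445,195),(420,205),(445,268),(475,275)]: print("key handle sc",P((290,255),6,p,18,"scene"))
for p in [(310,295),(297,245),(440,268)]: print("key blade sc",P((290,255),6,p,12,"scene"))
for p in [(148,150),(225,212),(98,255)]: print("tub sc",P((180,90),4,p,50,"scene"))
for p in [(145,335),]: print("till sc",P((180,90),4,p,110,"scene"))
for p in [(310,275),(522,480)]: print("panel sc",P((180,90),4,p,98,"scene"))
```

```text
tub [ 566.4 -298.9   50. ]
tub [ 445.9 -282.1   50. ]
tub [ 453.1 -400.6   50. ]
weight [ 333.2 -448.3   50. ] jar [ 703.1 -246.    80. ]
slicer [ 492.6 -191.8    8. ]
slicer [ 605.3 -225.1    8. ]
slicer [ 396.3 -204.7    8. ]
slicer [ 397.  -218.2    8. ]
till [918.4 257.4 110. ]
till [ 917.7 -139.4  110. ]
till [ 617.5 -134.9  110. ]
till [621.2 257.  110. ]
[np.float64(396.76716020133813), np.float64(300.26498739599026), np.float64(391.9786493085232), np.float64(297.20708102689514)]
panel [468.6 140.3  98. ]
panel [ 469.1 -121.4   98. ]
panel [458.1 139.4  98. ]
panel [ 457.8 -121.8   98. ]
lock [618.4 203.4  75. ]
tin [649.3 428.3  70. ]
tin [628.3 297.9  70. ]
tin [399.8 323.3  70. ]
key blade edge [549.6 372.2   8. ]
key blade edge [500.7 387.6   8. ]
tin sc [485.2 330.6  70. ]
tin sc [637.1 303.   70. ]
tin sc [661.7 430.7  70. ]
tin sc [442.  470.9  70. ]
key handle sc [481.2 395.   18. ]
key handle sc [494.3 392.1  18. ]
key handle sc [508.  421.4  18. ]
key handle sc [499.7 431.5  18. ]
key blade sc [563.2 394.4  12. ]
key blade sc [550.7 372.8  12. ]
key blade sc [506.4 418.2  12. ]
tub sc [ 456.8 -399.3   50. ]
tub sc [ 447.9 -283.1   50. ]
tub sc [ 571.3 -296.8   50. ]
till sc [ 621.5 -131.4  110. ]
panel sc [ 466.7 -126.5   98. ]
panel sc [470.4 145.6  98. ]
```

Call:
jog_arm([
  {"dx":30,"dy":-32,"dz":4,"spin":-68},
  {"dx":30,"dy":-32,"dz":4,"spin":-68},
  {"dx":30,"dy":-32,"dz":4,"spin":-68},
  {"dx":30,"dy":-32,"dz":4,"spin":-68},
  {"dx":30,"dy":-32,"dz":4,"spin":-68},
  {"dx":30,"dy":-32,"dz":4,"spin":-68},
  {"dx":30,"dy":-32,"dz":4,"spin":-68},
  {"dx":30,"dy":-32,"dz":4,"spin":-68},
  {"dx":30,"dy":-32,"dz":4,"spin":-68},
  {"dx":30,"dy":-32,"dz":4,"spin":-68},
  {"dx":30,"dy":-32,"dz":4,"spin":-68},
  {"dx":30,"dy":-32,"dz":4,"spin":-68},
])

```text
time_s: 1.3
tool_pos: [553.7, 305.7, 255.4]
orientation: [1.0, -0.001, -0.001, 0.0]
wrist_force: [-0.8, 1.1, 0.2]
gripper_width: 94.2
```

Call:
jog_arm([
  {"dx":1.5,"dy":-60.5},
  {"dx":1.5,"dy":-60.5},
  {"dx":1.5,"dy":-60.5},
  {"dx":1.5,"dy":-60.5},
  {"dx":1.5,"dy":-60.5},
  {"dx":1.5,"dy":-60.5},
  {"dx":1.5,"dy":-60.5},
  {"dx":1.5,"dy":-60.5},
  {"dx":1.5,"dy":-60.5},
  {"dx":1.5,"dy":-60.5},
  {"dx":1.5,"dy":-60.5},
  {"dx":1.5,"dy":-60.5},
])

```text
invalid input at $.increments[0]: expected keys dx, dy, dz, spin
```

Call:
jog_arm([
  {"dx":1.5,"dy":-60.5,"dz":0,"spin":0},
  {"dx":1.5,"dy":-60.5,"dz":0,"spin":0},
  {"dx":1.5,"dy":-60.5,"dz":0,"spin":0},
  {"dx":1.5,"dy":-60.5,"dz":0,"spin":0},
  {"dx":1.5,"dy":-60.5,"dz":0,"spin":0},
  {"dx":1.5,"dy":-60.5,"dz":0,"spin":0},
  {"dx":1.5,"dy":-60.5,"dz":0,"spin":0},
  {"dx":1.5,"dy":-60.5,"dz":0,"spin":0},
  {"dx":1.5,"dy":-60.5,"dz":0,"spin":0},
  {"dx":1.5,"dy":-60.5,"dz":0,"spin":0},
  {"dx":1.5,"dy":-60.5,"dz":0,"spin":0},
  {"dx":1.5,"dy":-60.5,"dz":0,"spin":0},
])

```text
time_s: 2.5
tool_pos: [569.1, -295.2, 255.3]
orientation: [1.0, 0.001, -0.001, -0.0]
wrist_force: [0.5, 0.9, 0.3]
gripper_width: 93.9
```

Run:
```python
from h import *
shot("scene","c1",(180,90,330,240),4)
shot("top","c2",(290,110,400,270),3.7)
```

```text
(no output)
```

View pics/c1.png

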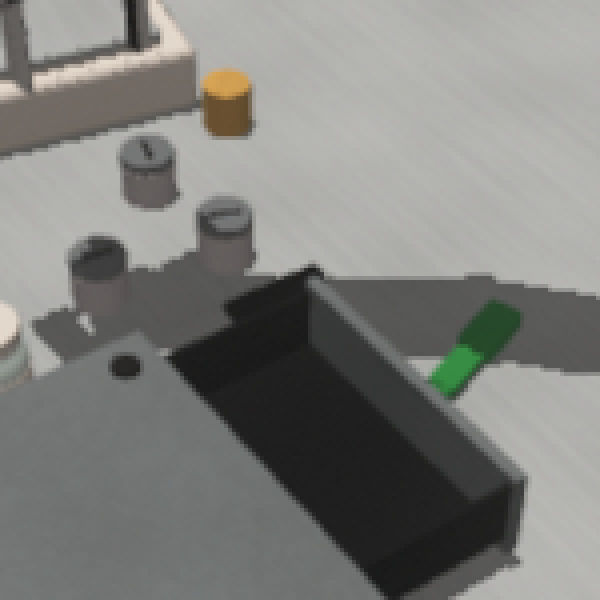

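View pics/c2.png

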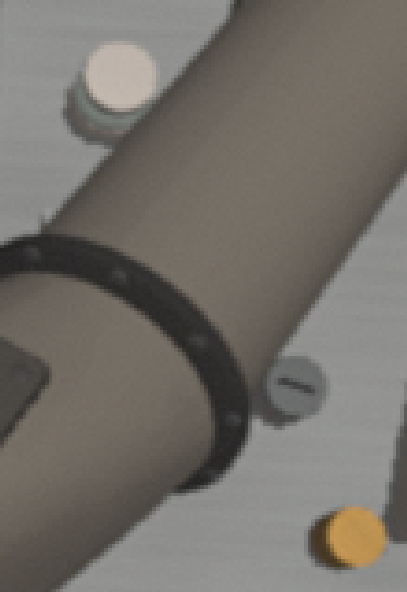

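Call:
jog_arm([
  {"dx":0,"dy":-0.2,"dz":-5,"spin":0},
  {"dx":0,"dy":-0.2,"dz":-10,"spin":0},
  {"dx":0,"dy":-0.2,"dz":-15,"spin":0},
  {"dx":0,"dy":-0.2,"dz":-18,"spin":0},
  {"dx":0,"dy":-0.2,"dz":-20.5,"spin":0},
  {"dx":0,"dy":-0.2,"dz":-22.5,"spin":0},
  {"dx":0,"dy":-0.2,"dz":-22.9,"spin":0},
  {"dx":0,"dy":-0.2,"dz":-22.9,"spin":0},
])

```text
time_s: 3.4
tool_pos: [567.2, -301.8, 26.0]
orientation: [1.0, -0.003, -0.002, 0.001]
wrist_force: [0.5, -0.3, 0.2]
gripper_width: 94.1
```

Call:
jog_arm([
  {"dx":0,"dy":0,"dz":0,"spin":0},
  {"dx":0,"dy":0,"dz":0,"spin":0},
  {"dx":0,"dy":0,"dz":0,"spin":0},
  {"dx":0,"dy":0,"dz":0,"spin":0},
  {"dx":0,"dy":0,"dz":0,"spin":0},
  {"dx":0,"dy":0,"dz":0,"spin":0},
  {"dx":0,"dy":0,"dz":0,"spin":0},
  {"dx":0,"dy":0,"dz":0,"spin":0},
], jaw=4.5, newtons=30)

```text
time_s: 4.2
tool_pos: [567.6, -301.9, 26.4]
orientation: [1.0, -0.003, -0.001, 0.001]
wrist_force: [1.7, 0.5, 5.0]
gripper_width: 51.5
```

Call:
jog_arm([
  {"dx":0,"dy":0,"dz":4,"spin":0},
  {"dx":0,"dy":0,"dz":8,"spin":0},
  {"dx":0,"dy":0,"dz":12,"spin":0},
  {"dx":-1,"dy":4,"dz":13,"spin":0},
  {"dx":-2,"dy":8,"dz":13,"spin":0},
  {"dx":-3,"dy":12,"dz":13,"spin":0},
  {"dx":-3,"dy":16,"dz":13,"spin":0},
  {"dx":-3,"dy":20,"dz":13,"spin":0},
  {"dx":-3,"dy":22.5,"dz":13,"spin":0},
  {"dx":-3,"dy":23,"dz":13,"spin":0},
  {"dx":-3,"dy":23,"dz":13,"spin":0},
])

```text
time_s: 5.3
tool_pos: [537.3, -71.3, 156.2]
orientation: [1.0, -0.002, -0.002, 0.001]
wrist_force: [0.9, -0.7, -1.2]
gripper_width: 51.5
```

Run:
```python
from h import *
print(monitor.get_state()['tool_pos'],monitor.get_state()['gripper_width'])
shot("scene","d1",(180,90,330,240),4)
```

```text
[537.30044512 -71.27899489 156.15640498] 51.546748591330505
```

View pics/d1.png

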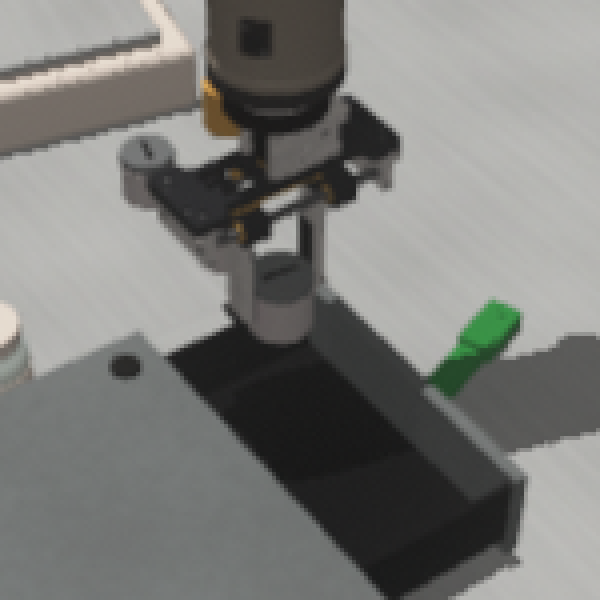

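Call:
jog_arm([
  {"dx":0,"dy":0,"dz":-4,"spin":0},
  {"dx":0,"dy":0,"dz":-7,"spin":0},
  {"dx":0,"dy":0,"dz":-8.5,"spin":0},
  {"dx":0,"dy":0,"dz":-9.2,"spin":0},
  {"dx":0,"dy":0,"dz":-9.4,"spin":0},
  {"dx":0,"dy":0,"dz":-9.4,"spin":0},
])

```text
time_s: 5.95
tool_pos: [537.9, -72.9, 63.0]
orientation: [1.0, -0.003, -0.001, 0.001]
wrist_force: [0.3, 0.8, -0.7]
gripper_width: 51.6
```

Call:
jog_arm([
  {"dx":0,"dy":0,"dz":0,"spin":0},
  {"dx":0,"dy":0,"dz":0,"spin":0},
  {"dx":0,"dy":0,"dz":0,"spin":0},
  {"dx":0,"dy":0,"dz":0,"spin":0},
], jaw=7)

```text
time_s: 6.35
tool_pos: [538.0, -72.8, 63.3]
orientation: [1.0, -0.003, -0.001, 0.001]
wrist_force: [-0.2, 0.0, 0.9]
gripper_width: 69.9
```

Call:
jog_arm([
  {"dx":0,"dy":0,"dz":4,"spin":0},
  {"dx":0,"dy":0,"dz":9,"spin":0},
  {"dx":0,"dy":0,"dz":13,"spin":0},
  {"dx":-2,"dy":-4.5,"dz":14,"spin":0},
  {"dx":-4,"dy":-9,"dz":14,"spin":0},
  {"dx":-6,"dy":-13.5,"dz":14,"spin":0},
  {"dx":-8,"dy":-18,"dz":14,"spin":0},
  {"dx":-9.1,"dy":-21,"dz":14,"spin":0},
  {"dx":-9.1,"dy":-21,"dz":14,"spin":0},
  {"dx":-9.1,"dy":-21,"dz":14,"spin":0},
], jaw=9.4)

```text
time_s: 7.35
tool_pos: [446.8, -283.2, 203.4]
orientation: [1.0, -0.004, -0.001, 0.001]
wrist_force: [-0.0, 0.6, -0.1]
gripper_width: 93.9
```

Run:
```python
from h import *
print(monitor.get_state()['tool_pos'],monitor.get_state()['gripper_width'])
shot("scene","e1",(180,90,330,240),4)
```

```text
[ 446.75658777 -283.18810643  203.36012293] 93.90381314184279
```

View pics/e1.png

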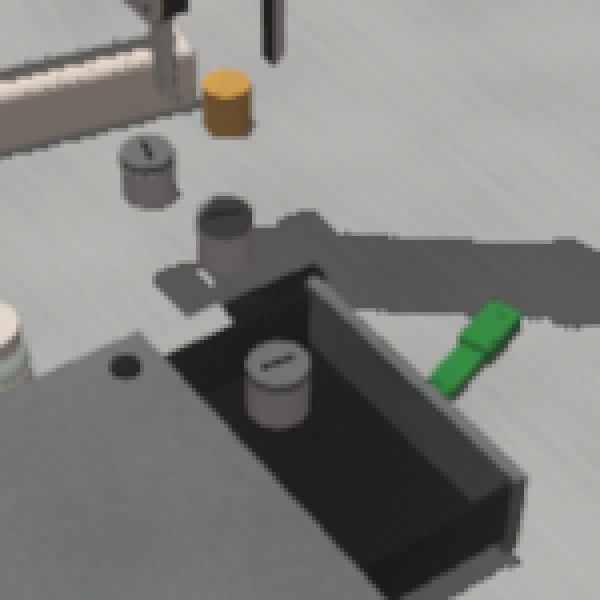

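Tub stands in the drawer (crop 278,385); the next tub is still at (225,215). Grasp it.

Call:
jog_arm([
  {"dx":0,"dy":0,"dz":-5,"spin":0},
  {"dx":0,"dy":0,"dz":-10,"spin":0},
  {"dx":0,"dy":0,"dz":-13,"spin":0},
  {"dx":0,"dy":0,"dz":-15.5,"spin":0},
  {"dx":0,"dy":0,"dz":-17.2,"spin":0},
  {"dx":0,"dy":0,"dz":-17.7,"spin":0},
  {"dx":0,"dy":0,"dz":-17.7,"spin":0},
])

```text
time_s: 8.1
tool_pos: [447.5, -281.4, 26.0]
orientation: [1.0, -0.002, -0.001, 0.001]
wrist_force: [0.4, 0.3, -0.3]
gripper_width: 93.8
```

Call:
jog_arm([
  {"dx":0,"dy":0,"dz":0,"spin":0},
  {"dx":0,"dy":0,"dz":0,"spin":0},
  {"dx":0,"dy":0,"dz":0,"spin":0},
  {"dx":0,"dy":0,"dz":0,"spin":0},
  {"dx":0,"dy":0,"dz":0,"spin":0},
  {"dx":0,"dy":0,"dz":0,"spin":0},
  {"dx":0,"dy":0,"dz":0,"spin":0},
  {"dx":0,"dy":0,"dz":0,"spin":0},
], jaw=4.5)

```text
time_s: 8.9
tool_pos: [447.6, -281.5, 26.1]
orientation: [1.0, -0.002, -0.001, 0.001]
wrist_force: [-0.1, 0.7, 6.5]
gripper_width: 51.3
```

Call:
jog_arm([
  {"dx":0,"dy":0,"dz":4,"spin":0},
  {"dx":0,"dy":0,"dz":8,"spin":0},
  {"dx":0,"dy":0,"dz":12,"spin":0},
  {"dx":1,"dy":4,"dz":13,"spin":0},
  {"dx":2,"dy":8,"dz":13,"spin":0},
  {"dx":4,"dy":12,"dz":13,"spin":0},
  {"dx":6,"dy":16,"dz":13,"spin":0},
  {"dx":7,"dy":20,"dz":13,"spin":0},
  {"dx":8,"dy":24,"dz":13,"spin":0},
  {"dx":9,"dy":28,"dz":13,"spin":0},
  {"dx":9,"dy":28.8,"dz":13,"spin":0},
  {"dx":9,"dy":28.8,"dz":13,"spin":0},
])

```text
time_s: 10.1
tool_pos: [537.4, 7.9, 155.8]
orientation: [1.0, -0.001, -0.002, 0.001]
wrist_force: [0.4, -0.9, -0.6]
gripper_width: 51.8
```

Call:
jog_arm([
  {"dx":0,"dy":0,"dz":-4,"spin":0},
  {"dx":0,"dy":0,"dz":-7,"spin":0},
  {"dx":0,"dy":0,"dz":-8.5,"spin":0},
  {"dx":0,"dy":0,"dz":-9.2,"spin":0},
  {"dx":0,"dy":0,"dz":-9.4,"spin":0},
  {"dx":0,"dy":0,"dz":-9.4,"spin":0},
])

```text
time_s: 10.7
tool_pos: [537.9, 7.5, 62.5]
orientation: [1.0, -0.001, -0.001, 0.001]
wrist_force: [-0.1, -0.2, -0.3]
gripper_width: 51.9
```

Run:
```python
from h import *
shot("scene","f1",(180,90,330,240),4)
```

```text
(no output)
```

View pics/f1.png

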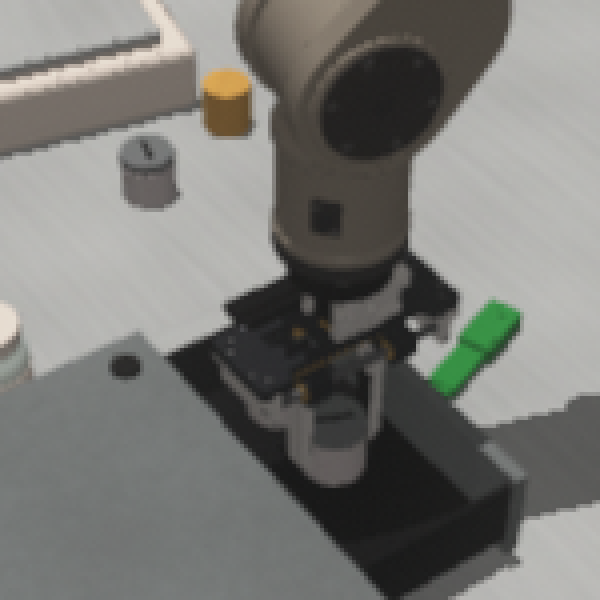

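Tub is held just over the floor. Release, back up, go to the third tub.

Call:
jog_arm([
  {"dx":0,"dy":0,"dz":-0.1,"spin":0},
  {"dx":0,"dy":0,"dz":-0.1,"spin":0},
  {"dx":0,"dy":0,"dz":0,"spin":0},
  {"dx":0,"dy":0,"dz":0,"spin":0},
], jaw=7)

```text
time_s: 11.15
tool_pos: [538.2, 7.8, 63.1]
orientation: [1.0, -0.001, -0.001, 0.001]
wrist_force: [-0.7, -0.0, -0.8]
gripper_width: 69.9
```

Call:
jog_arm([
  {"dx":0,"dy":0,"dz":4,"spin":0},
  {"dx":0,"dy":0,"dz":9,"spin":0},
  {"dx":0,"dy":0,"dz":13,"spin":0},
  {"dx":-1,"dy":-4.5,"dz":14,"spin":0},
  {"dx":-2,"dy":-9,"dz":14,"spin":0},
  {"dx":-3,"dy":-14,"dz":14,"spin":0},
  {"dx":-4,"dy":-19,"dz":14,"spin":0},
  {"dx":-5,"dy":-24,"dz":14,"spin":0},
  {"dx":-6,"dy":-28,"dz":14,"spin":0},
  {"dx":-7,"dy":-33,"dz":14,"spin":0},
  {"dx":-8,"dy":-38,"dz":14,"spin":0},
  {"dx":-8.3,"dy":-40.8,"dz":14,"spin":0},
], jaw=9.4)

```text
time_s: 12.35
tool_pos: [453.3, -403.8, 203.4]
orientation: [1.0, -0.003, -0.001, 0.001]
wrist_force: [0.2, 0.5, 0.7]
gripper_width: 93.9
```

Run:
```python
from h import *
print(monitor.get_state()['tool_pos'],monitor.get_state()['gripper_width'])
shot("scene","g1",(180,90,330,240),4)
```

```text
[ 453.34182358 -403.83117032  203.37004995] 93.90166944546975
```

View pics/g1.png

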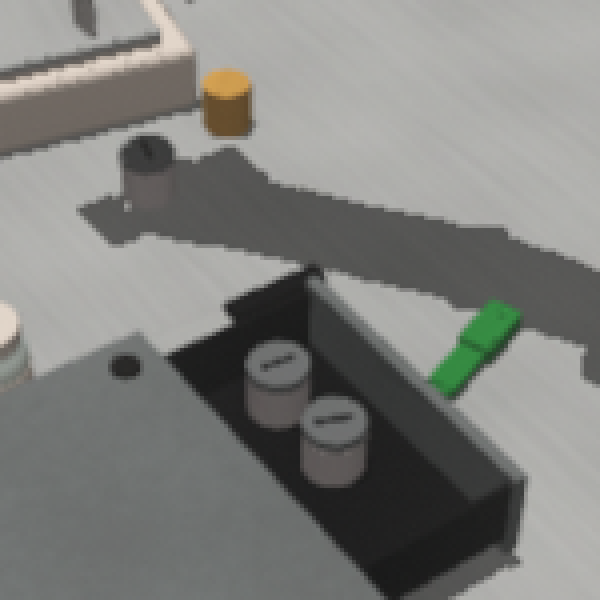

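Call:
jog_arm([
  {"dx":0,"dy":0.3,"dz":-5,"spin":0},
  {"dx":0,"dy":0.3,"dz":-10,"spin":0},
  {"dx":0,"dy":0.3,"dz":-13,"spin":0},
  {"dx":0,"dy":0.3,"dz":-15.5,"spin":0},
  {"dx":0,"dy":0.3,"dz":-17.2,"spin":0},
  {"dx":0,"dy":0.3,"dz":-17.7,"spin":0},
  {"dx":0,"dy":0.3,"dz":-17.7,"spin":0},
])

```text
time_s: 13.1
tool_pos: [452.4, -404.3, 26.7]
orientation: [1.0, -0.004, -0.001, 0.002]
wrist_force: [0.5, 0.4, 0.5]
gripper_width: 94.2
```

Call:
jog_arm([
  {"dx":0,"dy":0,"dz":0,"spin":0},
  {"dx":0,"dy":0,"dz":0,"spin":0},
  {"dx":0,"dy":0,"dz":0,"spin":0},
  {"dx":0,"dy":0,"dz":0,"spin":0},
  {"dx":0,"dy":0,"dz":0,"spin":0},
  {"dx":0,"dy":0,"dz":0,"spin":0},
  {"dx":0,"dy":0,"dz":0,"spin":0},
  {"dx":0,"dy":0,"dz":0,"spin":0},
], jaw=4.5)

```text
time_s: 13.9
tool_pos: [453.0, -404.4, 27.0]
orientation: [1.0, -0.004, -0.0, 0.002]
wrist_force: [1.9, 0.7, 5.6]
gripper_width: 51.7
```

Call:
jog_arm([
  {"dx":0,"dy":0,"dz":4,"spin":0},
  {"dx":0,"dy":0,"dz":8,"spin":0},
  {"dx":0,"dy":0,"dz":12,"spin":0},
  {"dx":1,"dy":4,"dz":13,"spin":0},
  {"dx":2,"dy":8,"dz":13,"spin":0},
  {"dx":4,"dy":12,"dz":13,"spin":0},
  {"dx":6,"dy":16,"dz":13,"spin":0},
  {"dx":7,"dy":20,"dz":13,"spin":0},
  {"dx":8,"dy":24,"dz":13,"spin":0},
  {"dx":8.5,"dy":28,"dz":13,"spin":0},
  {"dx":8.5,"dy":32,"dz":13,"spin":0},
  {"dx":8.5,"dy":36,"dz":13,"spin":0},
])

```text
time_s: 15.1
tool_pos: [537.3, -43.0, 156.7]
orientation: [1.0, -0.004, -0.001, 0.002]
wrist_force: [0.7, 0.6, -2.2]
gripper_width: 51.8
```

Call:
jog_arm([
  {"dx":0,"dy":4,"dz":0,"spin":0},
  {"dx":0,"dy":8,"dz":0,"spin":0},
  {"dx":0,"dy":12,"dz":0,"spin":0},
  {"dx":0,"dy":13.4,"dz":0,"spin":0},
  {"dx":0,"dy":13.4,"dz":0,"spin":0},
])

```text
time_s: 15.6
tool_pos: [536.9, 93.2, 156.2]
orientation: [1.0, -0.002, -0.001, 0.003]
wrist_force: [0.5, -0.1, -1.6]
gripper_width: 51.4
```

Run:
```python
from h import *
print(monitor.get_state()['tool_pos'],monitor.get_state()['gripper_width'])
shot("scene","i1",(180,90,330,240),4)
```

```text
[536.86456289  93.1727776  156.2465558 ] 51.41440130774591
```

View pics/i1.png

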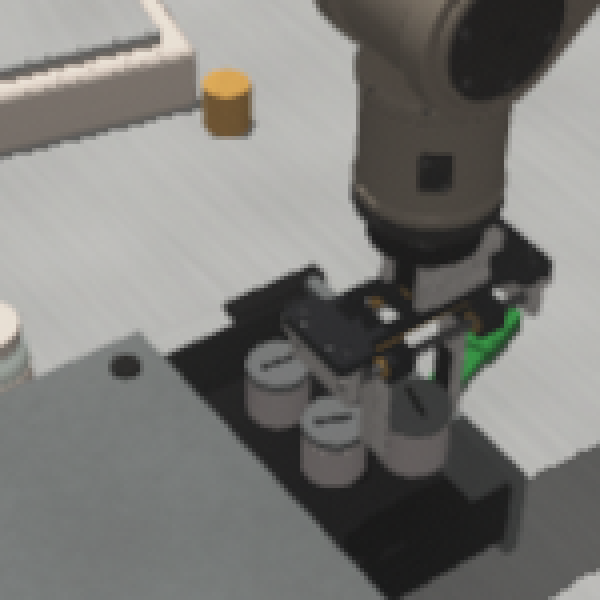

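Call:
jog_arm([
  {"dx":0,"dy":-0.5,"dz":-4,"spin":0},
  {"dx":0,"dy":-0.5,"dz":-7,"spin":0},
  {"dx":0,"dy":-0.5,"dz":-8.5,"spin":0},
  {"dx":0,"dy":-0.5,"dz":-9.2,"spin":0},
  {"dx":0,"dy":-0.5,"dz":-9.3,"spin":0},
  {"dx":0,"dy":-0.5,"dz":-9.4,"spin":0},
])

```text
time_s: 16.25
tool_pos: [537.7, 85.9, 63.3]
orientation: [1.0, -0.003, -0.001, 0.003]
wrist_force: [0.4, -0.5, -1.1]
gripper_width: 51.8
```

Call:
jog_arm([
  {"dx":0,"dy":0,"dz":0,"spin":0},
  {"dx":0,"dy":0,"dz":0,"spin":0},
  {"dx":0,"dy":0,"dz":0,"spin":0},
  {"dx":0,"dy":0,"dz":0,"spin":0},
], jaw=7)

```text
time_s: 16.65
tool_pos: [537.8, 86.2, 63.6]
orientation: [1.0, -0.003, -0.0, 0.002]
wrist_force: [1.0, 1.1, -0.7]
gripper_width: 69.8
```

Call:
jog_arm([
  {"dx":0,"dy":0,"dz":4,"spin":0},
  {"dx":0,"dy":0,"dz":9,"spin":0},
  {"dx":0,"dy":0,"dz":14,"spin":0},
  {"dx":0,"dy":0,"dz":19,"spin":0},
  {"dx":0,"dy":0,"dz":20,"spin":0},
])

```text
time_s: 17.15
tool_pos: [539.8, 86.1, 268.7]
orientation: [1.0, -0.004, 0.002, 0.001]
wrist_force: [-0.8, -0.9, 0.1]
gripper_width: 70.0
```

Run:
```python
from h import *
print(monitor.get_state()['tool_pos'],monitor.get_state()['gripper_width'])
shot("scene","j1",None,1.5)
```

```text
[539.81210901  86.07354885 268.70225024] 69.97867645151408
```

View pics/j1.png

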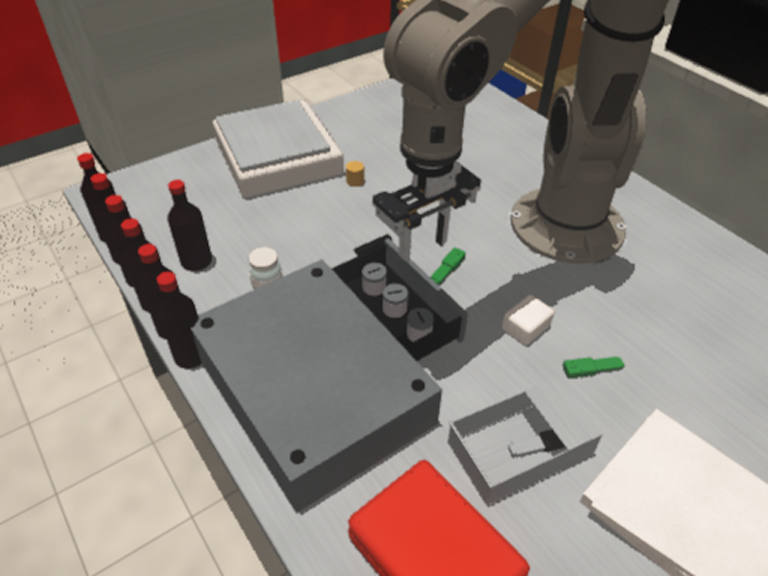

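Call:
jog_arm([
  {"dx":-5,"dy":-2,"dz":0,"spin":0},
  {"dx":-9,"dy":-5,"dz":-3,"spin":0},
  {"dx":-11,"dy":-7,"dz":-8,"spin":0},
  {"dx":-11,"dy":-7,"dz":-13,"spin":0},
  {"dx":-11,"dy":-7,"dz":-17,"spin":0},
  {"dx":-11,"dy":-7,"dz":-21,"spin":0},
  {"dx":-11,"dy":-7,"dz":-21.8,"spin":0},
  {"dx":-11,"dy":-7,"dz":-21.8,"spin":0},
], jaw=0)

```text
time_s: 18.0
tool_pos: [428.4, 15.3, 49.0]
orientation: [1.0, -0.004, 0.0, 0.002]
wrist_force: [0.8, -0.5, 0.8]
gripper_width: 9.5
```

Call:
jog_arm([
  {"dx":1,"dy":0,"dz":0,"spin":0},
  {"dx":2,"dy":0,"dz":0,"spin":0},
  {"dx":3,"dy":0,"dz":0,"spin":0},
  {"dx":4,"dy":0,"dz":0,"spin":0},
])

```text
time_s: 18.4
tool_pos: [470.0, 16.0, 50.0]
orientation: [1.0, -0.004, 0.001, 0.001]
wrist_force: [-2.6, 0.5, 2.5]
gripper_width: 0.3
```

Call:
jog_arm([
  {"dx":1,"dy":0,"dz":0,"spin":0},
  {"dx":2,"dy":0,"dz":0,"spin":0},
  {"dx":3,"dy":0,"dz":0,"spin":0},
  {"dx":4,"dy":0,"dz":0,"spin":0},
  {"dx":5,"dy":0,"dz":0,"spin":0},
  {"dx":6,"dy":0,"dz":0,"spin":0},
  {"dx":7,"dy":0,"dz":0,"spin":0},
  {"dx":8,"dy":0,"dz":0,"spin":0},
  {"dx":9,"dy":0,"dz":0,"spin":0},
  {"dx":10,"dy":0,"dz":0,"spin":0},
  {"dx":10.5,"dy":0,"dz":0,"spin":0},
])

```text
time_s: 19.5
tool_pos: [576.1, 16.0, 50.0]
orientation: [1.0, -0.004, 0.001, 0.001]
wrist_force: [-2.6, 0.1, 1.7]
gripper_width: 0.3
```

Run:
```python
from h import *
print(monitor.get_state()['tool_pos'],monitor.get_state()['gripper_width'])
shot("scene","k1",(180,90,330,240),4)
```

```text
[576.1232241   15.95823348  50.02935929] 0.27092288460010105
```

View pics/k1.png

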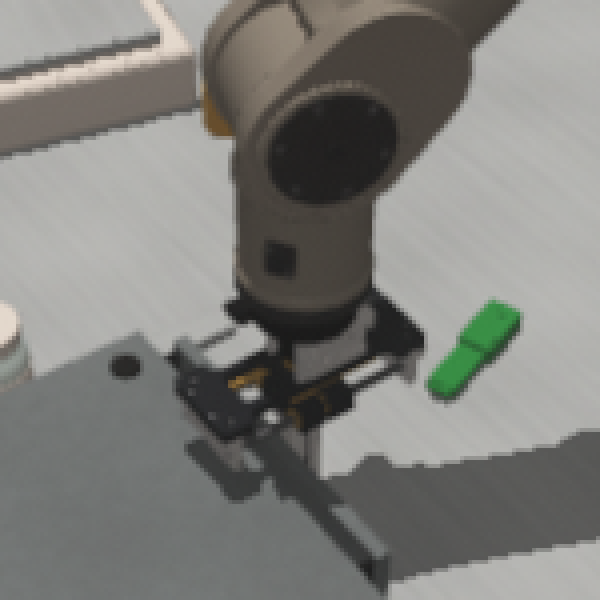

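Call:
jog_arm([
  {"dx":0.6,"dy":0,"dz":0,"spin":0},
  {"dx":1.2,"dy":0,"dz":0,"spin":0},
  {"dx":1.8,"dy":0,"dz":0,"spin":0},
  {"dx":2.4,"dy":0,"dz":0,"spin":0},
  {"dx":2.8,"dy":0,"dz":0,"spin":0},
  {"dx":2.8,"dy":0,"dz":0,"spin":0},
])

```text
time_s: 20.15
tool_pos: [605.3, 16.2, 50.1]
orientation: [1.0, -0.003, 0.002, 0.001]
wrist_force: [-0.1, -0.1, -0.6]
gripper_width: 0.1
```

Call:
jog_arm([
  {"dx":0.2,"dy":0,"dz":0,"spin":0},
  {"dx":0.3,"dy":0,"dz":0,"spin":0},
  {"dx":0.4,"dy":0,"dz":0,"spin":0},
])

```text
time_s: 20.45
tool_pos: [609.4, 16.3, 50.2]
orientation: [1.0, -0.003, 0.002, 0.001]
wrist_force: [-2.7, -0.3, 1.0]
gripper_width: 0.4
```

Call:
jog_arm([
  {"dx":0.15,"dy":0,"dz":0,"spin":0},
  {"dx":0.3,"dy":0,"dz":0,"spin":0},
])

```text
time_s: 20.65
tool_pos: [609.7, 16.4, 50.1]
orientation: [1.0, -0.004, -0.001, 0.001]
wrist_force: [-31.8, 2.1, 29.2]
gripper_width: 0.3
```

Call:
jog_arm([
  {"dx":0.15,"dy":0,"dz":0,"spin":0},
  {"dx":0.3,"dy":0,"dz":0,"spin":0},
])

```text
time_s: 20.85
tool_pos: [609.3, 16.4, 50.0]
orientation: [1.0, -0.004, -0.004, 0.0]
wrist_force: [-37.0, 2.5, 33.7]
gripper_width: 0.5
```

Call:
jog_arm([
  {"dx":-2,"dy":0,"dz":0,"spin":0},
  {"dx":-5,"dy":0,"dz":1,"spin":0},
  {"dx":-8,"dy":0,"dz":4,"spin":8},
  {"dx":-11,"dy":3,"dz":8,"spin":16},
  {"dx":-13,"dy":6,"dz":12,"spin":24},
  {"dx":-15,"dy":9,"dz":16,"spin":32},
  {"dx":-17,"dy":13,"dz":20,"spin":40},
  {"dx":-20,"dy":17,"dz":22,"spin":48},
  {"dx":-22,"dy":21,"dz":22,"spin":56},
  {"dx":-24,"dy":26,"dz":22,"spin":64},
  {"dx":-25,"dy":31,"dz":22,"spin":68},
  {"dx":-25,"dy":34,"dz":22,"spin":68},
], jaw=5)

```text
time_s: 22.05
tool_pos: [358.5, 354.4, 270.8]
orientation: [0.83, 0.558, -0.002, 0.001]
wrist_force: [1.2, 0.3, 0.6]
gripper_width: 50.2
```

Run:
```python
from h import *
print(monitor.get_state()['tool_pos'],monitor.get_state()['gripper_width'])
shot("scene","l1",None,1.5)
shot("top","l2",None,1.5)
```

```text
[358.47309821 354.41182666 270.83271128] 50.19788551540432
```

View pics/l1.png

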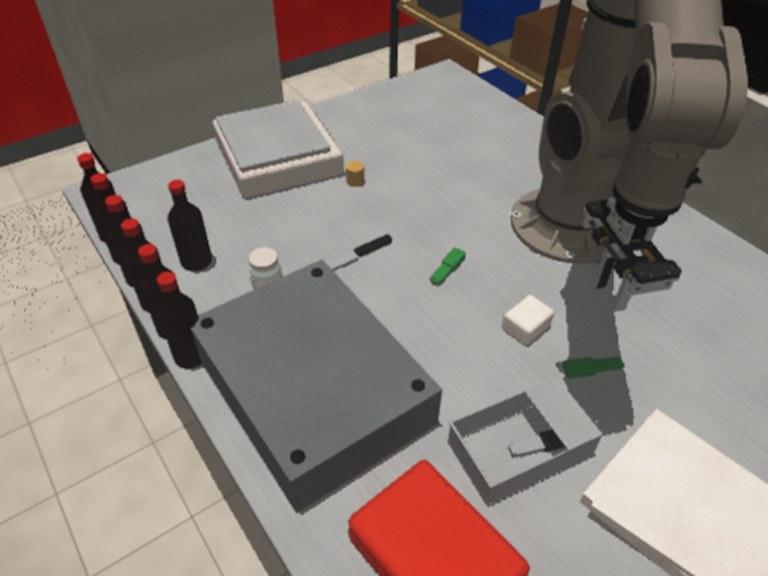

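View pics/l2.png

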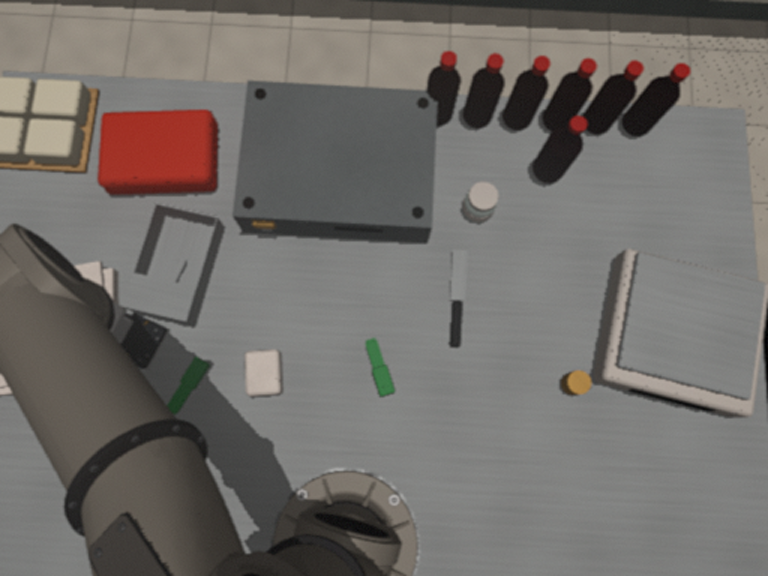

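```bash
cat > fit.py <<'E'
from h import *
from scipy.optimize import least_squares
np.set_printoptions(precision=2,suppress=True)
def w(p,l): 
    c,s=np.cos(p[2]),np.sin(p[2]); return [p[0]+c*l[0]-s*l[1],p[1]+s*l[0]+c*l[1],l[2]]
def px(off,s,p): return np.array([off[0]+(p[0]+.5)/s-.5,off[1]+(p[1]+.5)/s-.5])
def fit(obs,p0):
    f=lambda p: np.concatenate([proj(n,w(p,l))-uv for n,l,uv in obs])
    r=least_squares(f,p0,loss='soft_l1',x_scale=[100,100,1]); 
    print(r.x,"yaw deg",np.degrees(r.x[2])); print(f(r.x).reshape(-1,2)); return r.x
T=lambda p:px((75,130),6,p); S=lambda p:px((290,255),6,p)
E
python3 - <<'E'
from fit import *
X,Y=112,67
print("tin")
t=fit([("top",(X,Y,70),T((178,40))),("top",(X,-Y,70),T((415,92))),("top",(-X,-Y,70),T((300,503))),("top",(X,-Y,0),T((447,130))),("top",(-X,-Y,0),T((330,527))),
("scene",(X,-Y,70),S((60,158))),("scene",(X,Y,70),S((215,420))),("scene",(-X,Y,70),S((665,208))),("scene",(-40,-Y,70),S((358,36))),
("scene",(X,-Y,0),S((52,240))),("scene",(X,Y,0),S((215,497)))],[530,377,-.17])
print("key")
k=fit([("scene",(60,13,10+2),S((310,292))),("scene",(60,-13,12),S((297,247))),("scene",(0,13,12),S((440,264))),("scene",(0,17,22),S((440,245))),("scene",(0,-17,22),S((420,203))),
("scene",(0,17,2),S((443,275))),
("top",(60,-13,8),T((298,262))),("top",(0,-13,8),T((258,350)))],[530,396,-.4])
for l in [(60,0,0),(0,0,0),(-60,0,0),(-60,17,0),(-60,-17,0)]: print(l,w(k,l))
for l in [(-40,67,0),(-40,-67,0)]: print("hood",w(t,l))
E
```

```text
tin
[534.5  387.52  -0.17] yaw deg -9.959876419059361
[[-1.57 -2.27]
 [ 0.46 -1.59]
 [-1.21 -0.4 ]
 [ 0.31 -1.08]
 [ 0.21 -0.88]
 [ 0.94 -0.62]
 [ 2.59 -0.93]
 [ 1.4  -0.34]
 [-0.11 -0.84]
 [ 0.12 -0.14]
 [-0.99 -0.51]]
key
[499.63 403.15  -0.34] yaw deg -19.28990769682557
[[ 1.04  0.3 ]
 [-0.78 -0.56]
 [-0.09 -0.58]
 [ 1.28  1.92]
 [-0.98 -1.82]
 [-0.63  0.79]
 [ 0.43 -0.7 ]
 [-1.22  1.58]]
(60, 0, 0) [np.float64(556.263039584558), np.float64(383.3324760088621), 0]
(0, 0, 0) [np.float64(499.63149028203753), np.float64(403.1533645761336), 0]
(-60, 0, 0) [np.float64(442.9999409795171), np.float64(422.97425314340506), 0]
(-60, 17, 0) [np.float64(448.61585940691066), np.float64(439.0198587791192), 0]
(-60, -17, 0) [np.float64(437.3840225521235), np.float64(406.9286475076909), 0]
hood [np.float64(506.68635227173553), np.float64(460.42752457141614), 0]
hood [np.float64(483.50991521385055), np.float64(328.44702311267076), 0]
```

Call:
jog_arm([
  {"dx":4,"dy":1,"dz":0,"spin":2},
  {"dx":9,"dy":2,"dz":0,"spin":2},
  {"dx":14,"dy":3.7,"dz":0,"spin":2},
  {"dx":17.5,"dy":3.7,"dz":-4,"spin":2},
  {"dx":17.5,"dy":3.7,"dz":-9,"spin":2},
  {"dx":17.5,"dy":3.7,"dz":-14,"spin":2},
  {"dx":17.5,"dy":3.7,"dz":-17,"spin":2},
  {"dx":17.5,"dy":3.7,"dz":-18.5,"spin":2},
  {"dx":17.5,"dy":3.7,"dz":-18.5,"spin":2},
])

```text
time_s: 23.05
tool_pos: [532.2, 394.7, 83.5]
orientation: [0.819, 0.573, -0.004, 0.002]
wrist_force: [-0.4, 0.3, 1.6]
gripper_width: 49.9
```

Run:
```python
from h import *
print(monitor.get_state()['tool_pos'],monitor.get_state()['gripper_width'])
shot("scene","m1",(270,200,430,350),4.5)
```

```text
[532.21071202 394.68490684  83.50335254] 49.92490757238181
```

View pics/m1.png

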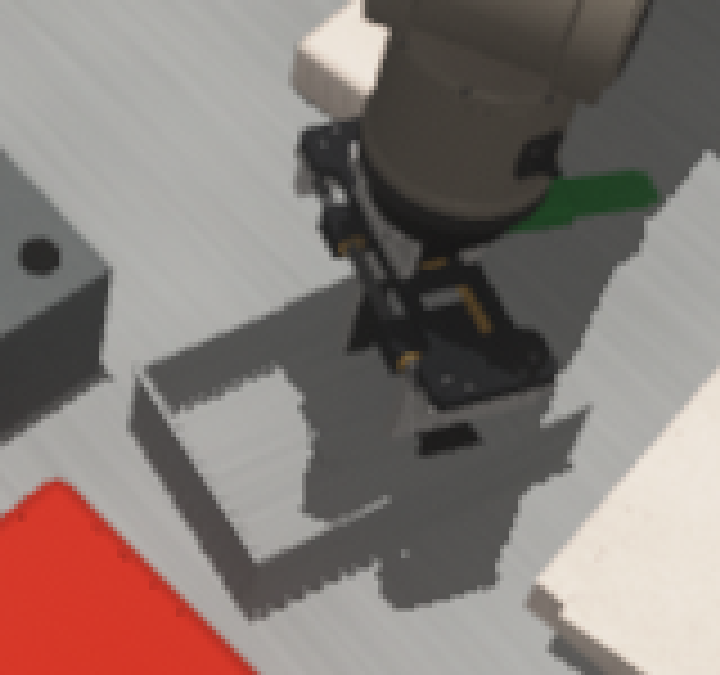

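Call:
jog_arm([
  {"dx":0,"dy":-0.3,"dz":-2,"spin":0},
  {"dx":0,"dy":-0.3,"dz":-4,"spin":0},
  {"dx":0,"dy":-0.3,"dz":-5.5,"spin":0},
  {"dx":0,"dy":-0.3,"dz":-6,"spin":0},
  {"dx":0,"dy":-0.3,"dz":-6,"spin":0},
])

```text
time_s: 23.6
tool_pos: [533.3, 392.6, 25.9]
orientation: [0.819, 0.573, -0.002, 0.002]
wrist_force: [0.2, 0.5, -0.2]
gripper_width: 50.0
```

Call:
jog_arm([
  {"dx":0,"dy":0,"dz":-0.4,"spin":0},
  {"dx":0,"dy":0,"dz":-0.8,"spin":0},
  {"dx":0,"dy":0,"dz":-0.8,"spin":0},
])

```text
time_s: 23.9
tool_pos: [533.3, 392.6, 17.8]
orientation: [0.819, 0.573, -0.002, 0.002]
wrist_force: [-0.7, 0.8, -0.1]
gripper_width: 49.9
```

Slightly lower and close.

Call:
jog_arm([
  {"dx":0,"dy":0,"dz":-0.2,"spin":0},
  {"dx":0,"dy":0,"dz":-0.2,"spin":0},
  {"dx":0,"dy":0,"dz":-0.2,"spin":0},
  {"dx":0,"dy":0,"dz":-0.2,"spin":0},
  {"dx":0,"dy":0,"dz":-0.2,"spin":0},
  {"dx":0,"dy":0,"dz":-0.2,"spin":0},
  {"dx":0,"dy":0,"dz":-0.2,"spin":0},
], jaw=1.8, newtons=20)

```text
time_s: 24.6
tool_pos: [533.3, 392.6, 15.9]
orientation: [0.819, 0.574, -0.002, 0.002]
wrist_force: [-0.5, -0.7, 1.1]
gripper_width: 25.8
```

Call:
jog_arm([
  {"dx":1,"dy":-0.2,"dz":0,"spin":0},
  {"dx":2,"dy":-0.4,"dz":0,"spin":0},
  {"dx":3,"dy":-0.6,"dz":0,"spin":2},
  {"dx":4,"dy":-0.8,"dz":0,"spin":4},
  {"dx":5,"dy":-1,"dz":0,"spin":6},
  {"dx":6,"dy":-1.1,"dz":0,"spin":8},
  {"dx":6.7,"dy":-1.2,"dz":0,"spin":10},
  {"dx":6.7,"dy":-1.2,"dz":0,"spin":10},
])

```text
time_s: 25.4
tool_pos: [602.3, 379.5, 15.9]
orientation: [0.766, 0.642, -0.002, 0.003]
wrist_force: [1.2, -1.2, 0.9]
gripper_width: 25.7
```

Call:
jog_arm([
  {"dx":0,"dy":0,"dz":0,"spin":0},
  {"dx":0,"dy":0,"dz":0,"spin":0},
  {"dx":0,"dy":0,"dz":0,"spin":0},
  {"dx":0,"dy":0,"dz":3,"spin":0},
  {"dx":0,"dy":0,"dz":7,"spin":0},
  {"dx":-2,"dy":0,"dz":11,"spin":0},
  {"dx":-6,"dy":0,"dz":15,"spin":0},
  {"dx":-10,"dy":0,"dz":18,"spin":0},
  {"dx":-15,"dy":0,"dz":18,"spin":0},
  {"dx":-20,"dy":0,"dz":18,"spin":0},
  {"dx":-24,"dy":0,"dz":18,"spin":0},
], jaw=5)

```text
time_s: 26.5
tool_pos: [359.8, 379.4, 196.2]
orientation: [0.766, 0.643, -0.002, 0.002]
wrist_force: [-0.1, 1.4, 0.4]
gripper_width: 49.9
```

Run:
```python
from h import *
print(monitor.get_state()['tool_pos'],monitor.get_state()['gripper_width'])
shot("scene","n1",(290,255,410,345),6)
shot("top","n2",(75,130,155,220),6)
```

```text
[359.78497316 379.41070381 196.17999802] 49.85799727614927
```

View pics/n1.png

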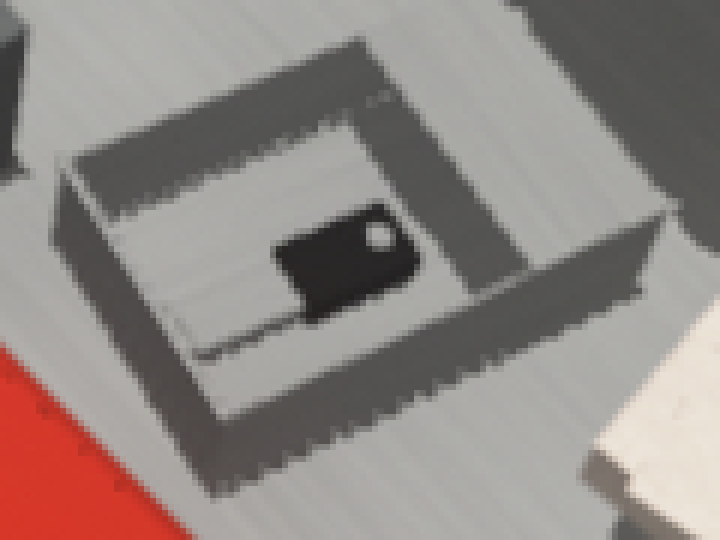

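View pics/n2.png

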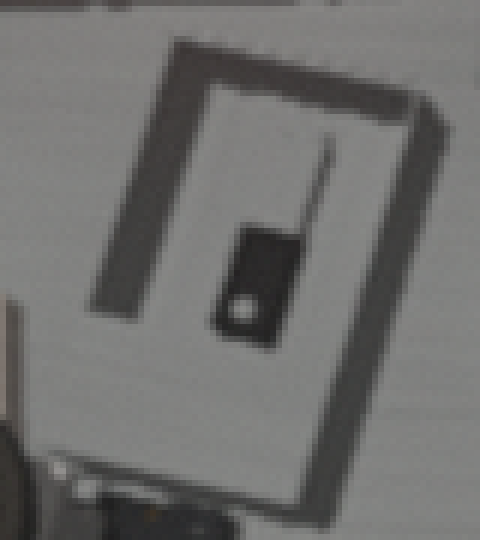

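Run:
```python
from fit import *
k=fit([("top",(0,17,22),T((238,226))),("top",(0,-17,22),T((303,237))),("top",(-60,-17,22),T((273,350))),("top",(-60,17,22),T((211,326))),("top",(60,-13,10),T((330,140))),
("scene",(0,-17,22),S((275,243))),("scene",(0,17,22),S((305,303))),("scene",(-60,-17,22),S((383,203))),("scene",(-60,17,22),S((419,255))),("scene",(60,13,16),S((195,353))),("scene",(60,-13,16),S((168,308)))],[562,386,-.17])
for l in [(60,0,0),(0,0,0),(-30,0,0),(-60,0,0)]: print(l,w(k,l))
a=np.radians(-10);d=np.array([602.3,379.5])-k[:2]
print("grip in key",d@[np.cos(a),np.sin(a)],d@[-np.sin(a),np.cos(a)])
# till lock
crop("n1","o1",(240,255,310,335),8)
crop("n2","o2",(140,130,200,170),10)
```

```text
[564.95 384.8   -0.16] yaw deg -9.273767649050138
[[ 0.16 -1.11]
 [-0.33 -0.71]
 [-0.6  -1.52]
 [-0.7   0.21]
 [ 0.16 -1.37]
 [-0.16 -0.73]
 [ 2.04 -0.4 ]
 [ 0.35 -2.63]
 [ 1.77 -1.3 ]
 [-0.12  0.36]
 [-0.92 -0.29]]
(60, 0, 0) [np.float64(624.1698527118922), np.float64(375.13065612539424), 0]
(0, 0, 0) [np.float64(564.9540766032472), np.float64(384.7997750020463), 0]
(-30, 0, 0) [np.float64(535.3461885489247), np.float64(389.63433444037236), 0]
(-60, 0, 0) [np.float64(505.73830049460224), np.float64(394.4688938786984), 0]
grip in key 37.698851175672175 1.265792029899381
```

View pics/o2.png

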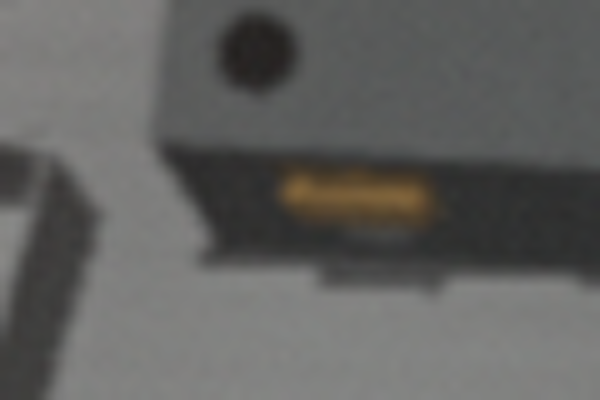

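Call:
jog_arm([
  {"dx":4,"dy":0.3,"dz":0,"spin":0},
  {"dx":9,"dy":0.6,"dz":0,"spin":0},
  {"dx":14,"dy":1,"dz":0,"spin":0},
  {"dx":18,"dy":1,"dz":-2,"spin":0},
  {"dx":18.5,"dy":1,"dz":-6,"spin":0},
  {"dx":18.5,"dy":1,"dz":-10,"spin":0},
  {"dx":18.5,"dy":1,"dz":-13,"spin":0},
  {"dx":18.5,"dy":1,"dz":-15,"spin":0},
  {"dx":18.5,"dy":1,"dz":-16,"spin":0},
  {"dx":18.5,"dy":1,"dz":-16,"spin":0},
], jaw=5.5)

```text
time_s: 27.6
tool_pos: [541.4, 389.7, 35.0]
orientation: [0.765, 0.644, -0.003, 0.002]
wrist_force: [-0.2, -0.4, 0.7]
gripper_width: 54.9
```

Run:
```python
from h import *
print(monitor.get_state()['tool_pos'],monitor.get_state()['gripper_width'])
shot("scene","p1",(270,200,430,350),4.5)
```

```text
[541.40221844 389.73986953  35.01346665] 54.9072794138981
```

View pics/p1.png

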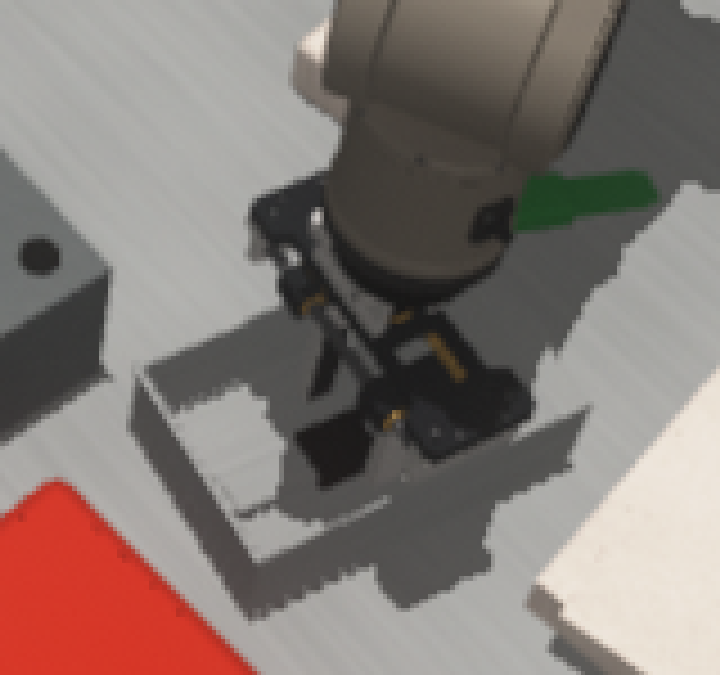

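Call:
jog_arm([
  {"dx":0.3,"dy":0,"dz":-1,"spin":0},
  {"dx":0.3,"dy":0,"dz":-1.8,"spin":0},
  {"dx":0.3,"dy":0,"dz":-1.9,"spin":0},
  {"dx":0.3,"dy":0,"dz":-1.9,"spin":0},
])

```text
time_s: 28.05
tool_pos: [544.9, 390.1, 17.2]
orientation: [0.765, 0.644, -0.003, 0.002]
wrist_force: [1.4, -0.9, 0.1]
gripper_width: 54.9
```

Call:
jog_arm([
  {"dx":0,"dy":0,"dz":0,"spin":0},
  {"dx":0,"dy":0,"dz":0,"spin":0},
  {"dx":0,"dy":0,"dz":0,"spin":0},
  {"dx":0,"dy":0,"dz":0,"spin":0},
  {"dx":0,"dy":0,"dz":0,"spin":0},
  {"dx":0,"dy":0,"dz":0,"spin":0},
  {"dx":0,"dy":0,"dz":0,"spin":0},
], jaw=2.8, newtons=35)

```text
time_s: 28.75
tool_pos: [544.9, 390.2, 17.3]
orientation: [0.765, 0.644, -0.003, 0.001]
wrist_force: [-0.4, -0.3, 5.3]
gripper_width: 33.9
```

Call:
jog_arm([
  {"dx":0,"dy":0,"dz":2,"spin":0},
  {"dx":0,"dy":0,"dz":5,"spin":0},
  {"dx":0,"dy":0,"dz":9,"spin":0},
  {"dx":0,"dy":0,"dz":12,"spin":0},
  {"dx":-1,"dy":-2,"dz":14,"spin":2},
  {"dx":-2,"dy":-5,"dz":14,"spin":4},
  {"dx":-3,"dy":-9,"dz":14,"spin":6},
  {"dx":-4,"dy":-13,"dz":14,"spin":8},
  {"dx":-4,"dy":-17,"dz":14,"spin":9.8},
  {"dx":-4,"dy":-18.7,"dz":12,"spin":9.8},
  {"dx":-4,"dy":-18.7,"dz":12,"spin":9.8},
])

```text
time_s: 29.85
tool_pos: [504.0, 200.0, 136.0]
orientation: [0.708, 0.706, -0.004, 0.001]
wrist_force: [0.3, -0.2, -0.2]
gripper_width: 33.7
```

Run:
```python
from h import *
s=monitor.get_state();print(s['tool_pos'],s['gripper_width'],s['orientation'])
shot("scene","q1",(200,150,400,300),4)
shot("top","q2",(120,100,220,200),6)
```

```text
[503.97595298 200.00652982 136.01666182] 33.73829457990749 [ 0.70820162  0.70599946 -0.00360591  0.00149003]
```

View pics/q1.png

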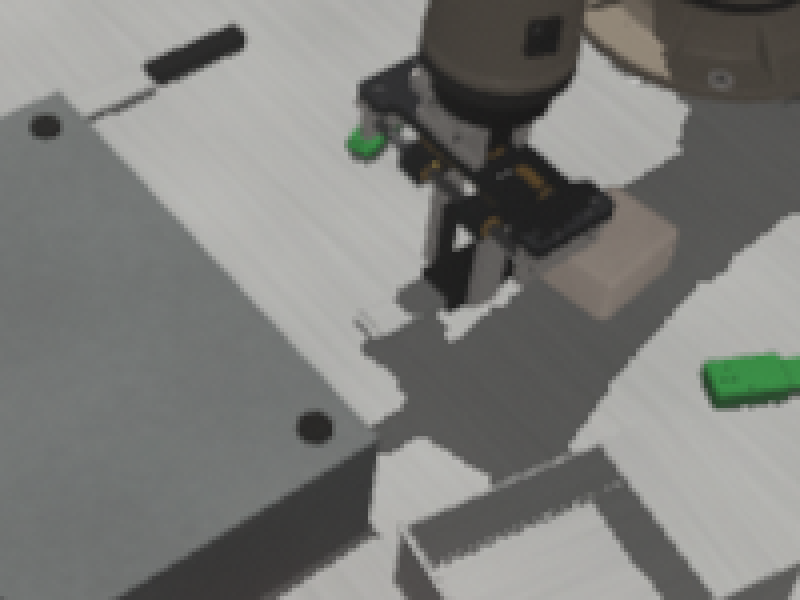

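View pics/q2.png

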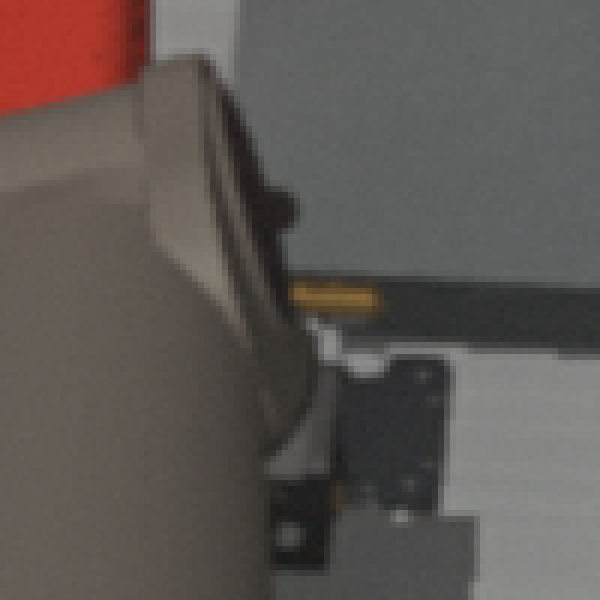

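Run:
```python
from h import *
np.set_printoptions(precision=1,suppress=True,linewidth=200)
for r in ["a_top","n2"]:
    im=cv2.imread(f"pics/raw_{r}.png").astype(int)
    sub=im[140:160,160:190]; m=(sub[:,:,2]-sub[:,:,0])
    m=np.where(m>15,m,0); ys,xs=np.nonzero(m)
    print(r,"rows",ys.min()+140,ys.max()+140,"cols",xs.min()+160,xs.max()+160)
    print(m[4:16,5:26])
    u=(m.sum(0)@(np.arange(30)+160))/m.sum(); v=(m.sum(1)@(np.arange(20)+140))/m.sum()
    print("centroid",u,v,[pix2("top",u,v,z) for z in (72,78,82)])
# till front top edge & sides, red-blue not useful: gradient on gray
im=cv2.imread("pics/raw_n2.png");g=cv2.cvtColor(im,cv2.COLOR_BGR2GRAY).astype(int)
print("row100",g[100,150:170],g[100,285:305]); print("row 140",g[140,150:165],g[140,280:300])
print("col200",g[140:165,200],"col270",g[140:168,270])
```

```text
a_top rows 146 152 cols 168 183
[[ 0  0  0  0  0  0  0  0  0  0  0  0  0  0  0  0  0  0  0  0  0]
 [ 0  0  0  0  0  0  0  0  0  0  0  0  0  0  0  0  0  0  0  0  0]
 [ 0  0  0  0 16  0  0  0  0  0  0  0  0  0  0  0  0  0  0  0  0]
 [ 0  0  0 22 39 41 32 30 31 34 39 38 28 27 25 25 22  0  0  0  0]
 [ 0  0  0 34 58 62 50 47 48 49 50 48 49 47 49 48 44 29  0  0  0]
 [ 0  0  0 41 65 65 61 63 63 65 65 64 66 68 68 68 61 44 20  0  0]
 [ 0  0  0 23 42 47 48 49 51 52 52 54 55 58 58 60 58 44 25  0  0]
 [ 0  0  0  0 20 26 33 33 36 37 36 36 38 39 40 42 41 34 20  0  0]
 [ 0  0  0  0  0  0  0  0  0 16 18 19 21 21 20 23 22 21  0  0  0]
 [ 0  0  0  0  0  0  0  0  0  0  0  0  0  0  0  0  0  0  0  0  0]
 [ 0  0  0  0  0  0  0  0  0  0  0  0  0  0  0  0  0  0  0  0  0]
 [ 0  0  0  0  0  0  0  0  0  0  0  0  0  0  0  0  0  0  0  0  0]]
centroid 175.38506711409397 149.19994407158836 [array([619. , 203.8,  72. ]), array([617.2, 202.6,  78. ]), array([615.9, 201.8,  82. ])]
n2 rows 146 152 cols 168 183
[[ 0  0  0  0  0  0  0  0  0  0  0  0  0  0  0  0  0  0  0  0  0]
 [ 0  0  0  0  0  0  0  0  0  0  0  0  0  
[... 674 characters left out ...]
 0  0  0]]
centroid 175.37978381536664 149.1872626351154 [array([619. , 203.8,  72. ]), array([617.2, 202.6,  78. ]), array([616. , 201.8,  82. ])]
row100 [128 129 130 128 128 130 129 130 129 116  96  88  89  87  88  90  90  91  89  92] [ 91  92  88  92  99 115 128 129 129 129 128 128 127 128 127 129 128 129 129 128]
row 140 [124 125 124 125 122 106  93  91  91  92  93  91  95  93  92] [ 39  47  72  91  94  93  95  96 112 130 132 130 131 132 131 131 132 129 131 131]
col200 [ 91  90  90  91  91  92  84  58  53  49  51  47  49  49  48  48  51  64  89 121 127 124 126 126 127] col270 [ 93  93  93  92  92  90  91  93  93  94  85  59  53  51  51  51  52  48  50  49  55  66  91 127 133 129 131 129]
```

Call:
jog_arm([
  {"dx":0,"dy":0.25,"dz":-2,"spin":0},
  {"dx":0,"dy":0.25,"dz":-4,"spin":0},
  {"dx":0,"dy":0.25,"dz":-5.3,"spin":0},
  {"dx":0,"dy":0.25,"dz":-5.9,"spin":0},
  {"dx":0,"dy":0.25,"dz":-5.9,"spin":0},
])

```text
time_s: 30.45
tool_pos: [504.7, 206.3, 78.0]
orientation: [0.707, 0.707, -0.003, 0.002]
wrist_force: [-1.2, -0.4, -1.0]
gripper_width: 33.8
```

Run:
```python
from fit import *
s=monitor.get_state();print(s['tool_pos'],s['gripper_width'])
shot("scene","r1",(260,190,360,270),8)
p=s['tool_pos']
off=(260,190)
for l in [(80,13,-1.3),(80,-13,-1.3),(20,17,4.7),(20,-17,4.7),(20,13,-1.3)]:
    uv=proj("scene",p+np.array(l)); print(l,(uv-off+.5)*8-.5)
```

```text
[504.72 206.26  77.98] 33.76277959937113
(80, 13, -1.3) [284.43 475.21]
(80, -13, -1.3) [237.35 425.63]
(20, 17, 4.7) [426.26 392.41]
(20, -17, 4.7) [363.65 330.1 ]
(20, 13, -1.3) [417.03 395.56]
```

View pics/r1.png

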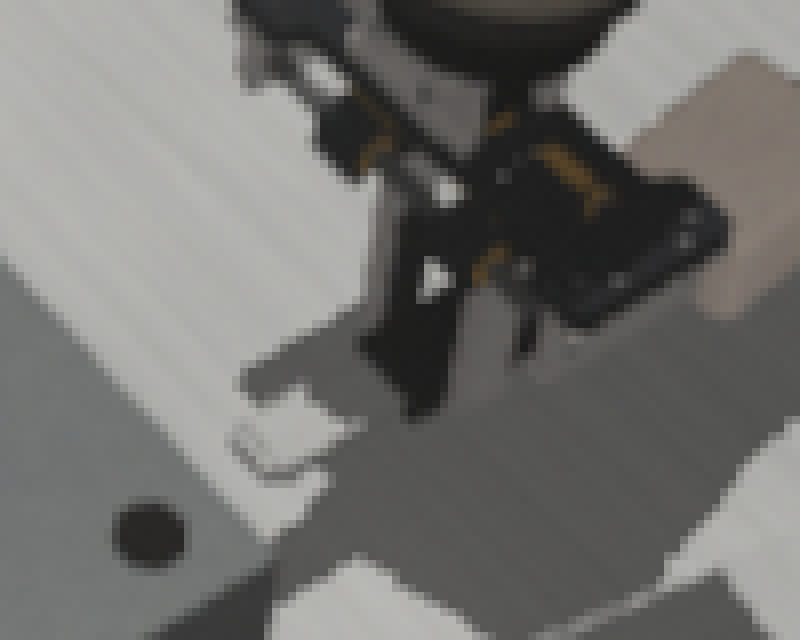

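Call:
jog_arm([
  {"dx":1,"dy":-0.3,"dz":-0.07,"spin":0},
  {"dx":2,"dy":-0.3,"dz":-0.07,"spin":0},
  {"dx":2.3,"dy":-0.3,"dz":-0.07,"spin":0},
  {"dx":2.3,"dy":-0.3,"dz":-0.07,"spin":0},
  {"dx":2.3,"dy":-0.3,"dz":-0.07,"spin":0},
])

```text
time_s: 31.0
tool_pos: [528.0, 203.1, 77.9]
orientation: [0.707, 0.707, -0.003, 0.002]
wrist_force: [0.4, 0.4, -1.3]
gripper_width: 34.0
```

Run:
```python
from fit import *
s=monitor.get_state();print(s['tool_pos'],s['gripper_width'],s['orientation'])
shot("top","s2",(140,120,220,180),8)
```

```text
[528.02 203.14  77.88] 33.99820443847679 [ 0.71  0.71 -0.    0.  ]
```

View pics/s2.png

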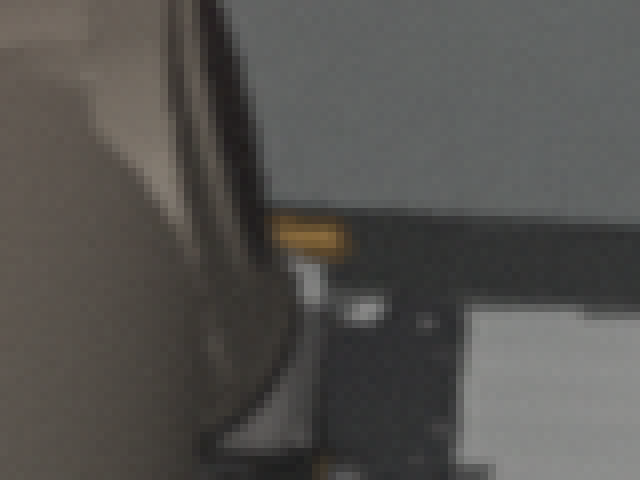

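Run:
```python
from fit import *
print(proj("top",[600,190.1,76.6]),proj("top",[608,203.1,76.6]))
im=cv2.imread("pics/raw_s2.png").astype(int)
print(im[150:160,172:190].mean(2).astype(int))
```

```text
[179.01 154.91] [175.02 152.18]
[[ 35  43  61  76  86  88  86  86  89  89  70  56  51  46  49  49  46  49]
 [ 37  41  52  64  78  80  71  68  69  67  60  56  51  48  48  50  47  49]
 [ 39  42  52  61  84  95  87  79  70  60  56  50  49  50  48  48  49  50]
 [ 45  46  50  62  89 115 120 112  78  54  49  46  47  47  49  48  47  47]
 [ 51  50  49  50  64  98 124 122  80  52  46  46  49  47  47  45  46  47]
 [ 53  50  51  51  54  91 127 126  92  58  53  52  49  53  51  52  49  51]
 [ 50  51  53  50  55  91 126 128  95  71  66  67  65  65  67  63  56  50]
 [ 52  51  52  53  50  76 111 114  88  75  73  78  88  97  99  88  61  47]
 [ 52  51  53  50  47  59  83  87  71  65  76  89 113 134 132 109  70  48]
 [ 50  51  54  54  45  52  70  67  53  57  72  96 122 130 119  89  56  43]]
```

Call:
jog_arm([
  {"dx":0.2,"dy":0.12,"dz":-0.06,"spin":0},
  {"dx":0.4,"dy":0.12,"dz":-0.06,"spin":0},
  {"dx":0.6,"dy":0.12,"dz":-0.06,"spin":0},
  {"dx":0.8,"dy":0.12,"dz":-0.06,"spin":0},
  {"dx":1.0,"dy":0.12,"dz":-0.06,"spin":0},
])

```text
time_s: 31.55
tool_pos: [538.1, 204.4, 77.3]
orientation: [0.707, 0.707, -0.003, 0.002]
wrist_force: [0.1, 1.1, -1.2]
gripper_width: 33.7
```

Call:
jog_arm([
  {"dx":0.2,"dy":0,"dz":-0.03,"spin":0},
  {"dx":0.4,"dy":0,"dz":-0.03,"spin":0},
  {"dx":0.4,"dy":0,"dz":-0.03,"spin":0},
])

```text
time_s: 31.85
tool_pos: [542.3, 204.3, 76.9]
orientation: [0.707, 0.707, -0.003, 0.002]
wrist_force: [0.7, 0.1, -1.2]
gripper_width: 33.4
```

Call:
jog_arm([
  {"dx":0.2,"dy":0,"dz":0,"spin":0},
  {"dx":0.4,"dy":0,"dz":0,"spin":0},
  {"dx":0.4,"dy":0,"dz":0,"spin":0},
])

```text
time_s: 32.15
tool_pos: [546.6, 204.3, 77.0]
orientation: [0.707, 0.707, -0.003, 0.002]
wrist_force: [-0.1, 0.5, 0.0]
gripper_width: 33.3
```

Call:
jog_arm([
  {"dx":0.25,"dy":0,"dz":0,"spin":0},
  {"dx":0.5,"dy":0,"dz":0,"spin":0},
  {"dx":0.8,"dy":0,"dz":0,"spin":0},
  {"dx":0.8,"dy":0,"dz":0,"spin":0},
])

```text
time_s: 32.55
tool_pos: [555.1, 204.3, 77.0]
orientation: [0.707, 0.707, -0.003, 0.002]
wrist_force: [0.0, 1.0, 0.2]
gripper_width: 33.8
```

Call:
jog_arm([
  {"dx":0.25,"dy":0,"dz":0,"spin":0},
  {"dx":0.5,"dy":0,"dz":0,"spin":0},
  {"dx":0.8,"dy":0,"dz":0,"spin":0},
  {"dx":0.8,"dy":0,"dz":0,"spin":0},
])

```text
time_s: 32.95
tool_pos: [563.6, 204.3, 77.0]
orientation: [0.707, 0.707, -0.002, 0.002]
wrist_force: [0.7, 1.1, -0.4]
gripper_width: 33.5
```

Call:
jog_arm([
  {"dx":0.3,"dy":0,"dz":0,"spin":0},
  {"dx":0.6,"dy":0,"dz":0,"spin":0},
  {"dx":1,"dy":0,"dz":0,"spin":0},
  {"dx":1,"dy":0,"dz":0,"spin":0},
])

```text
time_s: 33.35
tool_pos: [574.2, 204.2, 77.0]
orientation: [0.707, 0.707, -0.002, 0.002]
wrist_force: [1.1, 0.8, 0.1]
gripper_width: 33.5
```

Call:
jog_arm([
  {"dx":0.2,"dy":0,"dz":0,"spin":0},
  {"dx":0.4,"dy":0,"dz":0,"spin":0},
  {"dx":0.6,"dy":0,"dz":0,"spin":0},
  {"dx":0.8,"dy":0,"dz":0,"spin":0},
])

```text
time_s: 33.75
tool_pos: [582.4, 204.2, 77.0]
orientation: [0.707, 0.707, -0.002, 0.002]
wrist_force: [-0.9, 0.8, -1.4]
gripper_width: 33.9
```

Run:
```python
from fit import *
s=monitor.get_state();print(s['tool_pos'],s['gripper_width'],s['wrist_force'])
shot("scene","t1",(240,180,360,280),6.5)
shot("top","t2",(130,110,220,180),7)
```

```text
[582.36 204.24  77.02] 33.85729854955465 [-0.86  0.77 -1.43]
```

View pics/t1.png

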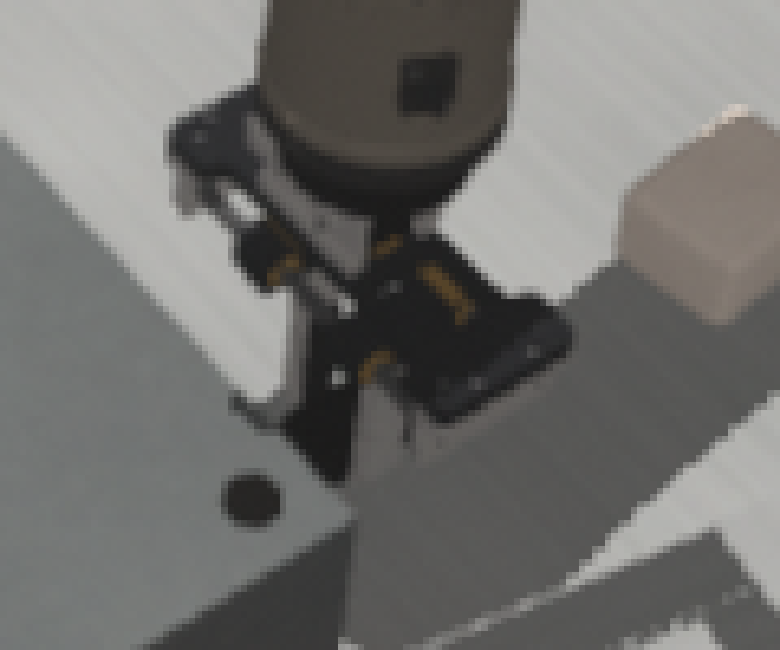

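View pics/t2.png

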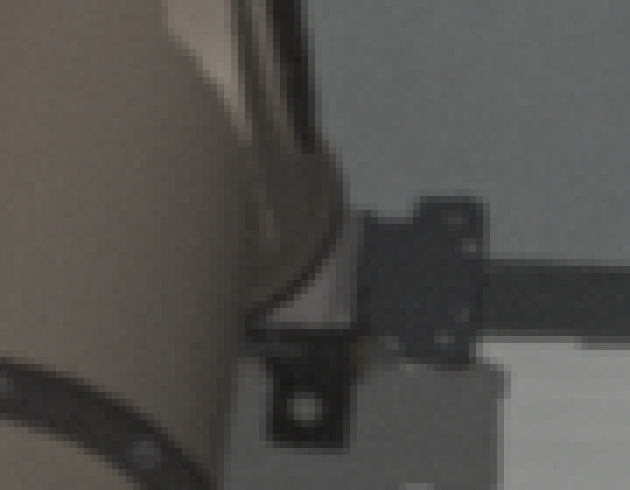

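Call:
jog_arm([
  {"dx":0.15,"dy":0,"dz":0,"spin":0},
  {"dx":0.3,"dy":0,"dz":0,"spin":0},
  {"dx":0.3,"dy":0,"dz":0,"spin":0},
])

```text
time_s: 34.15
tool_pos: [585.4, 204.2, 77.0]
orientation: [0.707, 0.707, -0.002, 0.002]
wrist_force: [-0.8, 0.0, -0.4]
gripper_width: 33.6
```

Call:
jog_arm([
  {"dx":0.1,"dy":0,"dz":0,"spin":0},
  {"dx":0.2,"dy":0,"dz":0,"spin":0},
  {"dx":0.2,"dy":0,"dz":0,"spin":0},
])

```text
time_s: 34.45
tool_pos: [585.6, 204.2, 76.4]
orientation: [0.707, 0.707, -0.004, 0.001]
wrist_force: [-10.1, 0.3, 2.9]
gripper_width: 33.9
```

Call:
jog_arm([
  {"dx":-0.05,"dy":0,"dz":0,"spin":0},
  {"dx":-0.05,"dy":0,"dz":0,"spin":0},
  {"dx":-0.05,"dy":0,"dz":0,"spin":0},
  {"dx":-0.05,"dy":0,"dz":0,"spin":0},
  {"dx":-0.05,"dy":0,"dz":1,"spin":0},
  {"dx":-0.05,"dy":0,"dz":3,"spin":0},
  {"dx":-0.05,"dy":0,"dz":5,"spin":0},
  {"dx":-0.05,"dy":0,"dz":5.5,"spin":0},
], jaw=5.5)

```text
time_s: 35.25
tool_pos: [586.3, 204.4, 134.0]
orientation: [0.707, 0.707, -0.002, 0.001]
wrist_force: [-0.5, 0.7, -0.2]
gripper_width: 55.3
```

Run:
```python
from fit import *
s=monitor.get_state();print(s['tool_pos'],s['gripper_width'],s['wrist_force'])
shot("scene","u1",(240,180,360,280),6.5)
```

```text
[586.29 204.44 134.  ] 55.28202949840979 [-0.49  0.65 -0.22]
```

View pics/u1.png

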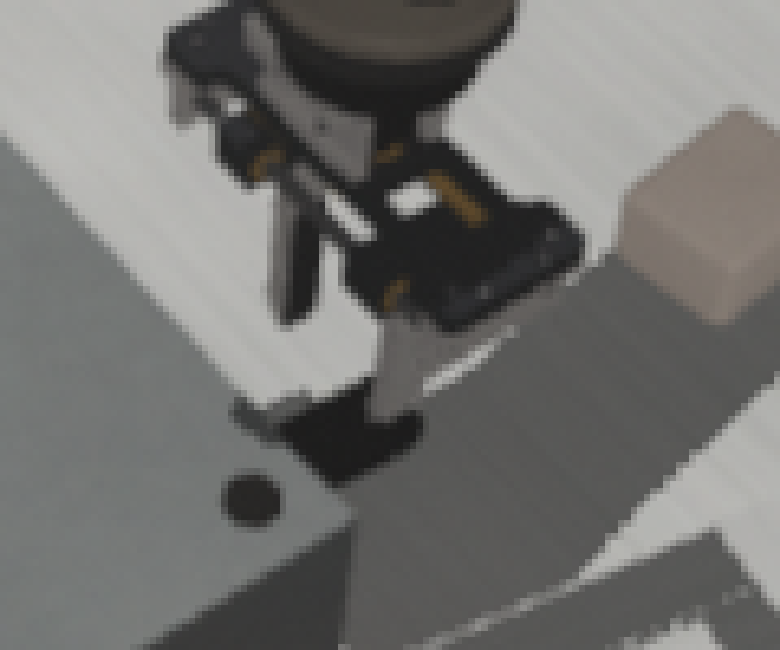

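Call:
jog_arm([
  {"dx":0.5,"dy":-2.2,"dz":0,"spin":0},
  {"dx":0.5,"dy":-2.2,"dz":0,"spin":0},
  {"dx":0.5,"dy":-2.2,"dz":0,"spin":0},
  {"dx":0.5,"dy":-2.2,"dz":0,"spin":0},
  {"dx":0.5,"dy":-2.2,"dz":0,"spin":0},
  {"dx":0.5,"dy":-2.2,"dz":0,"spin":0},
  {"dx":0.5,"dy":-2.2,"dz":0,"spin":0},
  {"dx":0.5,"dy":-2.2,"dz":-1,"spin":0},
  {"dx":0.5,"dy":-2.2,"dz":-2.5,"spin":0},
  {"dx":0.5,"dy":-2.2,"dz":-3.7,"spin":0},
  {"dx":0.5,"dy":-2.2,"dz":-3.7,"spin":0},
], jaw=0)

```text
time_s: 36.4
tool_pos: [589.8, 182.0, 94.1]
orientation: [0.707, 0.707, -0.004, 0.001]
wrist_force: [-0.5, 0.1, 0.1]
gripper_width: 0.6
```

Call:
jog_arm([
  {"dx":0,"dy":0,"dz":-0.2,"spin":0},
  {"dx":0,"dy":0,"dz":-0.4,"spin":0},
  {"dx":0,"dy":0,"dz":-0.5,"spin":0},
])

```text
time_s: 36.7
tool_pos: [589.9, 182.0, 89.1]
orientation: [0.707, 0.707, -0.004, 0.001]
wrist_force: [0.3, -1.2, -0.2]
gripper_width: 0.3
```

Call:
jog_arm([
  {"dx":0,"dy":0,"dz":-0.15,"spin":0},
  {"dx":0,"dy":0,"dz":-0.3,"spin":0},
  {"dx":0,"dy":0,"dz":-0.3,"spin":0},
])

```text
time_s: 37.0
tool_pos: [590.2, 182.0, 86.3]
orientation: [0.707, 0.707, -0.004, 0.001]
wrist_force: [-0.2, -0.2, 3.3]
gripper_width: 0.6
```

Call:
jog_arm([
  {"dx":0,"dy":0,"dz":-0.15,"spin":0},
  {"dx":0,"dy":0,"dz":-0.3,"spin":0},
  {"dx":0,"dy":0,"dz":-0.3,"spin":0},
])

```text
time_s: 37.3
tool_pos: [590.2, 181.7, 83.4]
orientation: [0.707, 0.707, -0.004, 0.001]
wrist_force: [-1.0, -3.2, 3.6]
gripper_width: 0.2
```

Call:
jog_arm([
  {"dx":0,"dy":0,"dz":-0.15,"spin":0},
  {"dx":0,"dy":0,"dz":-0.3,"spin":0},
  {"dx":0,"dy":0,"dz":-0.3,"spin":0},
])

```text
time_s: 37.6
tool_pos: [590.2, 181.4, 80.3]
orientation: [0.707, 0.707, -0.004, 0.001]
wrist_force: [-1.4, -1.9, 3.8]
gripper_width: 0.8
```

Call:
jog_arm([
  {"dx":0,"dy":0,"dz":-0.15,"spin":0},
  {"dx":0,"dy":0,"dz":-0.3,"spin":0},
  {"dx":0,"dy":0,"dz":-0.3,"spin":0},
])

```text
time_s: 37.9
tool_pos: [590.2, 181.5, 77.1]
orientation: [0.707, 0.707, -0.004, 0.001]
wrist_force: [-0.3, -1.6, 3.7]
gripper_width: 0.4
```

Run:
```python
from fit import *
s=monitor.get_state();print(s['tool_pos'],s['gripper_width'],s['wrist_force'])
shot("scene","v1",(240,180,360,280),6.5)
```

```text
[590.2  181.47  77.13] 0.3695173437175015 [-0.29 -1.56  3.74]
```

View pics/v1.png

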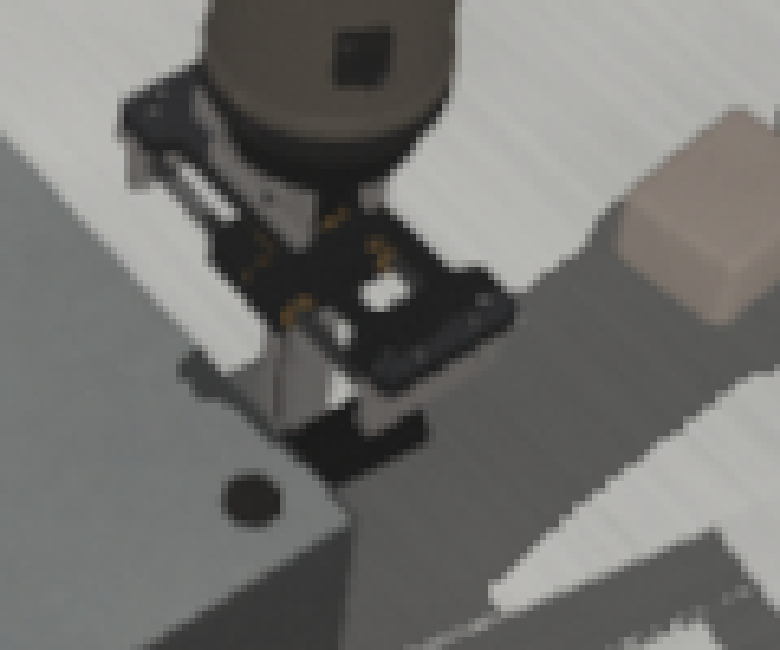

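Call:
jog_arm([
  {"dx":0,"dy":0.2,"dz":-0.05,"spin":0},
  {"dx":0,"dy":0.4,"dz":-0.1,"spin":0},
  {"dx":0,"dy":0.4,"dz":-0.2,"spin":0},
])

```text
time_s: 38.25
tool_pos: [589.9, 183.8, 74.9]
orientation: [0.708, 0.706, -0.005, 0.002]
wrist_force: [-0.9, -8.3, 2.2]
gripper_width: 0.6
```

Call:
jog_arm([
  {"dx":0,"dy":0,"dz":-0.1,"spin":0},
  {"dx":0,"dy":0,"dz":-0.2,"spin":0},
  {"dx":0,"dy":0,"dz":-0.2,"spin":0},
])

```text
time_s: 38.55
tool_pos: [590.1, 183.5, 73.2]
orientation: [0.708, 0.706, -0.005, 0.002]
wrist_force: [-2.2, -4.7, 9.0]
gripper_width: 0.6
```

Call:
jog_arm([
  {"dx":0,"dy":0,"dz":-0.1,"spin":0},
  {"dx":0,"dy":0,"dz":-0.2,"spin":0},
  {"dx":0,"dy":0,"dz":-0.3,"spin":0},
])

```text
time_s: 38.85
tool_pos: [590.6, 182.9, 71.7]
orientation: [0.708, 0.706, -0.005, 0.002]
wrist_force: [-11.1, -9.2, 37.9]
gripper_width: 0.3
```

Run:
```python
from fit import *
s=monitor.get_state();print(s['tool_pos'],s['gripper_width'],s['wrist_force'])
shot("scene","w1",(270,220,330,270),12)
```

```text
[590.65 182.87  71.67] 0.3024545061646726 [-11.12  -9.21  37.89]
```

View pics/w1.png

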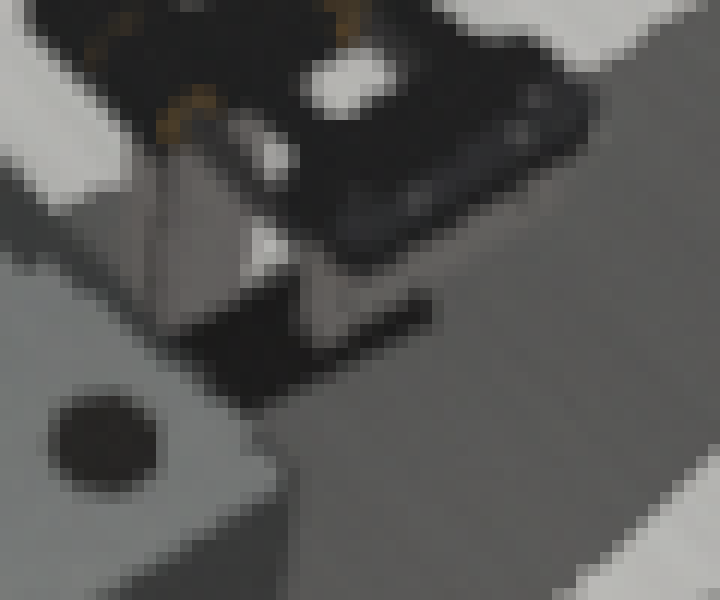

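Call:
jog_arm([
  {"dx":0,"dy":0,"dz":0.4,"spin":0},
  {"dx":0,"dy":0,"dz":1.5,"spin":0},
  {"dx":0,"dy":-0.5,"dz":4,"spin":0},
  {"dx":0,"dy":-0.5,"dz":8,"spin":0},
  {"dx":0,"dy":-0.5,"dz":12,"spin":0},
  {"dx":-3,"dy":-3,"dz":16,"spin":0},
  {"dx":-7,"dy":-7,"dz":20,"spin":0},
  {"dx":-10,"dy":-12,"dz":22,"spin":0},
  {"dx":-13,"dy":-17,"dz":22,"spin":0},
  {"dx":-15,"dy":-22,"dz":22,"spin":0},
  {"dx":-15,"dy":-26,"dz":22,"spin":0},
])

```text
time_s: 40.0
tool_pos: [447.0, -46.2, 291.2]
orientation: [0.708, 0.707, -0.003, 0.002]
wrist_force: [1.3, -0.6, 0.1]
gripper_width: 0.1
```

Run:
```python
from fit import *
s=monitor.get_state();print(s['tool_pos'],s['gripper_width'],s['wrist_force'])
shot("scene","x1",(260,210,340,270),10)
shot("top","x2",(150,130,210,180),10)
shot("scene","x3",None,1.5)
```

```text
[447.02 -46.24 291.24] 0.1421567554055331 [ 1.3  -0.56  0.1 ]
```

View pics/x1.png

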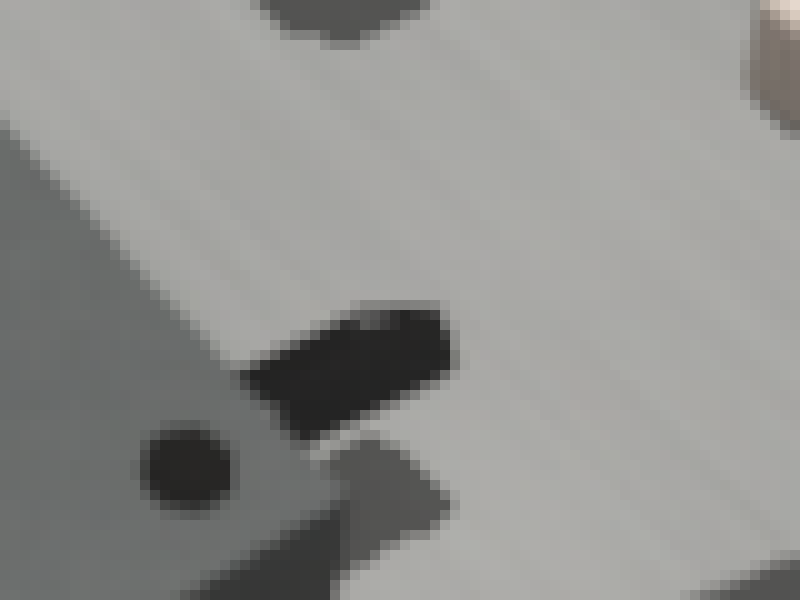

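View pics/x2.png

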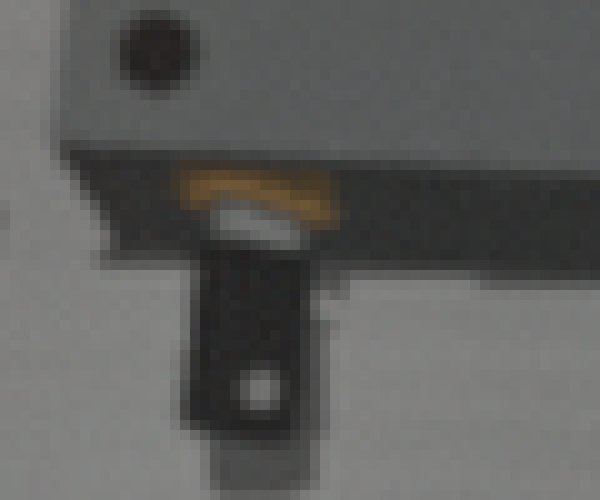

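View pics/x3.png

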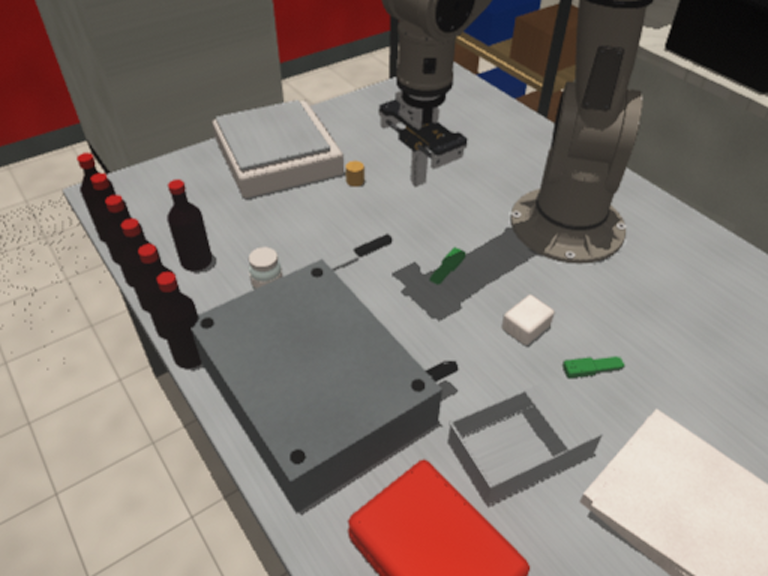

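```bash
cat > roll.py <<'E'
from fit import *
from scipy.optimize import differential_evolution
import sys
obs={}
for n,r,(x0,y0,x1,y1) in [("scene",sys.argv[1],(283,238,308,256)),("top",sys.argv[2],(165,154,186,175))]:
    g=cv2.cvtColor(cv2.imread(f"pics/raw_{r}.png"),cv2.COLOR_BGR2GRAY); m=np.zeros_like(g); m[y0:y1,x0:x1]=(g[y0:y1,x0:x1]<42)
    obs[n]=m; print(n,m.sum())
U=4
C={n:cam(n) for n in obs}
def hull(n,th,x,pit,o):
    f,cx,cy,t,M=C[n]
    P=np.array([[a,b,c] for a in (-60,0) for b in (-17,17) for c in (-10,10)],float)
    W=R.from_euler('xy',[th,pit]).apply(P)+[x,204.3,72-45*0*pit]   # pitch about origin, extrinsic
    q=(W-t)@M; uv=np.c_[f*q[:,0]/q[:,2]+cx+o[0],f*q[:,1]/q[:,2]+cy+o[1]]
    im=np.zeros((384*U,512*U),np.uint8) if False else None
    return uv
def cost(p,full=False):
    th,x,pit=p[:3]; c=0
    for n,o in (("scene",p[3:5]),("top",p[5:7])):
        uv=hull(n,th,x,pit,o); x0,y0=(276,230) if n=="scene" else (158,145)
        h=cv2.convexHull((((uv-[x0,y0]+.5)*8)-.5).round().astype(np.int32))
        im=np.zeros((40*8,40*8),np.uint8); cv2.fillConvexPoly(im,h,255)
        s=cv2.resize(im,(40,40),interpolation=cv2.INTER_AREA)/255.
        d=np.abs(s-obs[n][y0:y0+40,x0:x0+40])
        if n=="top": d[:10]=0
        else:
            pass
        c+=d.sum()
    return c
for th in (0,.2,.4,.5,.6,.65,.7,.75,.8,.9,1.0):
    b=differential_evolution(lambda q:cost([th,*q]),[(595,612),(-.15,.15),(-2,2),(-2,2),(-2,2),(-2,2)],seed=1,maxiter=40,popsize=8)
    print(th,round(b.fun,2),b.x)
E
python3 roll.py x1 x2
```

```text
scene 126
top 135
0 273.12 [602.77  -0.14   0.28   0.67  -0.59  -1.74]
0.2 249.11 [601.38  -0.15  -1.68  -0.94   0.52  -1.93]
0.4 252.2 [604.94  -0.14  -0.48  -1.23  -0.08  -1.11]
0.5 245.33 [605.54  -0.15   0.84   1.51  -0.3   -0.96]
0.6 235.29 [602.29  -0.14   0.06   0.66  -0.39  -1.94]
0.65 229.34 [602.13  -0.15   0.71   1.33   0.42  -1.89]
0.7 221.41 [606.04  -0.15   0.8    0.25  -0.62  -1.21]
0.75 212.47 [606.25  -0.14  -0.14   0.09  -0.69  -0.8 ]
0.8 202.46 [604.66  -0.14  -0.36   0.29  -0.14  -1.4 ]
0.9 180.47 [609.21  -0.14   0.72   0.28  -0.54   0.03]
1.0 163.61 [608.41  -0.14   0.68   0.69  -0.22  -0.15]
```

Run:
```python
from fit import *
for n,r,box,s in [("scene","x1",(260,210,340,270),10),("top","x2",(140,130,220,190),10)]:
    im=cv2.imread(f"pics/raw_{r}.png"); x0,y0,x1,y1=box
    im=cv2.resize(im[y0:y1,x0:x1],None,fx=s,fy=s,interpolation=cv2.INTER_NEAREST)
    for th,col in [(0,(0,0,255)),(.75,(0,255,0))]:
        P=np.array([[a,b,c] for a in (-60,0) for b in (-17,17) for c in (-10,10)],float)
        W=R.from_euler('x',th).apply(P)+[605.5,204.3,72]
        uv=[((proj(n,w)-[x0,y0]+.5)*s-.5).astype(int) for w in W]
        for i in range(8):
            for k in (1,2,4):
                j=i^k
                if j>i: cv2.line(im,tuple(map(int,uv[i])),tuple(map(int,uv[j])),col,1)
    cv2.imwrite(f"pics/y_{n}.png",im)
```

```text
(no output)
```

View pics/y_scene.png

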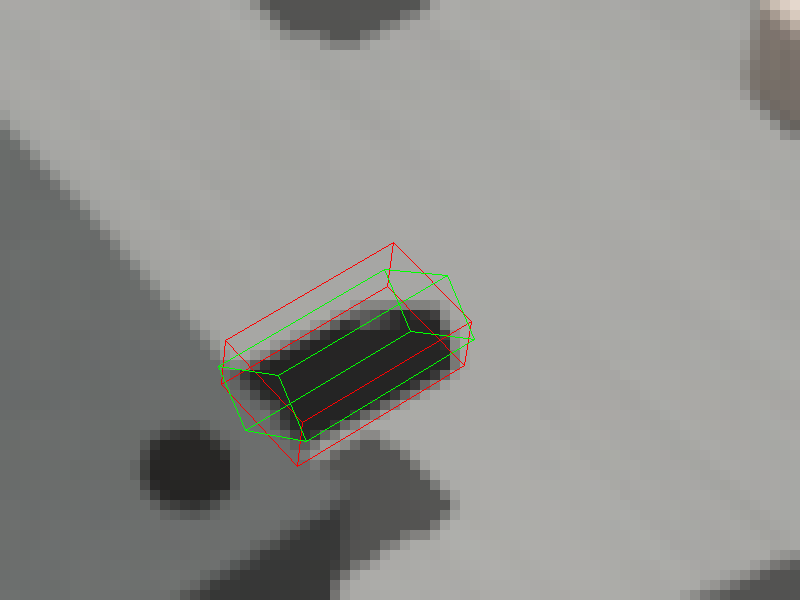

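View pics/y_top.png

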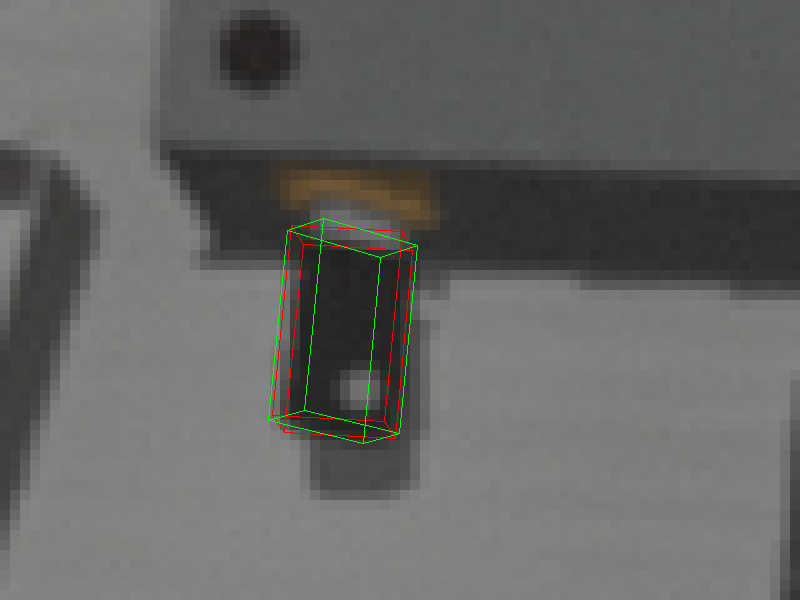

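Run:
```python
from fit import *
from scipy.ndimage import map_coordinates
g=cv2.cvtColor(cv2.imread("pics/raw_x1.png"),cv2.COLOR_BGR2GRAY).astype(float)
g0=cv2.cvtColor(cv2.imread("pics/raw_n1.png"),cv2.COLOR_BGR2GRAY).astype(float)
for xc in (-30,-40):
    base=np.array([605.5+xc,204.3,72]); c=proj("scene",base); a=proj("scene",base+[10,0,0])-c; a/=np.linalg.norm(a); nrm=np.array([-a[1],a[0]])
    s=np.arange(-10,10.1,.5)
    pr=map_coordinates(g,[c[1]+s*nrm[1],c[0]+s*nrm[0]],order=1)
    print("profile",c,[f"{q:.1f}:{int(v)}" for q,v in zip(s,pr)])
    for th in (0,.3,.5,.6,.65,.75,.85,.95,1.1):
        P=R.from_euler('x',th).apply([[0,b,cc] for b in (-17,17) for cc in (-10,10)])+base
        d=[(proj("scene",p)-c)@nrm for p in P]; print(th,round(min(d),2),round(max(d),2),"w",round(max(d)-min(d),2))
```

```text
profile [294.17 244.87] ['-10.0:157', '-9.5:168', '-9.0:167', '-8.5:168', '-8.0:166', '-7.5:160', '-7.0:142', '-6.5:106', '-6.0:67', '-5.5:47', '-5.0:38', '-4.5:36', '-4.0:36', '-3.5:36', '-3.0:36', '-2.5:36', '-2.0:36', '-1.5:36', '-1.0:37', '-0.5:37', '0.0:37', '0.5:36', '1.0:36', '1.5:36', '2.0:36', '2.5:54', '3.0:88', '3.5:123', '4.0:149', '4.5:167', '5.0:167', '5.5:166', '6.0:166', '6.5:166', '7.0:166', '7.5:166', '8.0:165', '8.5:165', '9.0:164', '9.5:164', '10.0:163']
0 -7.17 7.14 w 14.31
0.3 -6.94 6.86 w 13.8
0.5 -6.44 6.33 w 12.77
0.6 -6.09 5.97 w 12.06
0.65 -5.89 5.77 w 11.66
0.75 -5.45 5.33 w 10.78
0.85 -4.95 4.83 w 9.78
0.95 -4.4 4.29 w 8.69
1.1 -3.77 3.85 w 7.62
profile [296.95 243.21] ['-10.0:170', '-9.5:170', '-9.0:170', '-8.5:170', '-8.0:169', '-7.5:150', '-7.0:124', '-6.5:93', '-6.0:60', '-5.5:37', '-5.0:37', '-4.5:37', '-4.0:37', '-3.5:37', '-3.0:37', '-2.5:37', '-2.0:37', '-1.5:37', '-1.0:37', '-0.5:37', '0.0:38', '0.5:47', '1.0:67', '1.5:86', '2.0:89', '2.5:93', '3.0:113', '3.5:137', '4.0:154', '4.5:162', '5.0:166', '5.5:167', '6.0:167', '6.5:167', '7.0:167', '7.5:167', '8.0:166', '8.5:166', '9.0:166', '9.5:166', '10.0:166']
0 -7.14 7.11 w 14.26
0.3 -6.92 6.83 w 13.75
0.5 -6.42 6.31 w 12.73
0.6 -6.07 5.95 w 12.02
0.65 -5.87 5.75 w 11.62
0.75 -5.43 5.31 w 10.74
0.85 -4.93 4.81 w 9.75
0.95 -4.39 4.27 w 8.66
1.1 -3.75 3.84 w 7.59
```

Run:
```python
from cell import order, monitor
print(order.sign_off()); print(monitor.get_state()['time_s'])
```

```text
the job is handed in; nothing more can be done
None
the job is handed in; nothing more can be done
```

I finished the whole job and handed it in about 40 s into the run. I got no verdict, so success is judged only from my own checks.

- **Tubs and drawer:** There were three tubs, and no fourth was visible in either view. I stood all three in the drawer and saw them upright in the picture taken before closing. I pushed the drawer until the force rose sharply at a stop. The next picture showed it flush, but with the drawer shut I could not look at the tubs again.
- **Key into the lock:** I drew the key clear of the hood by its blade, took it again by the handle, and slid it in until it bottomed. The blade is about 45 mm deep by my estimate.
- **Turning:** I pressed the right side of the handle down with the closed fingers. Turning took about 4 N, then the force rose to about 38 N at the stop. That was closer to the 40 N limit than I meant to go.
- **Last check:** In the scene picture the handle's width fits a roll of about 0.87 rad, which matches the stop plus the key's play. A first attempt to fit the outline in both cameras failed, because the key model did not match the dark mask. The lock angle itself was not read directly.
- **Surroundings:** The bystanders look unmoved in the last pictures, and the arm is clear of everything.

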